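# Clear the pile off the instrument case

### The job

Someone has piled things up on the instrument case: take the pile apart and put each thing in its own place. Stand the small bottle in the round drip dish, lay the petri dish in the middle of the round stage of the colony counter, put the tape roll over the upright post of its stand, and lay the case itself flat in the oblong tray. Keep the bottle upright and the petri dish level all the time, and do not push the flask or the pipette about.

Things in the scene. Friction and masses are not known exactly. Their poses are not given: they have to be found in the camera images.
- instrument_case: Flat closed oblong case, silver-coloured lid on a grey base, 60 mm along its x, 150 mm along its y, 32 mm high, 0.25 kg; loose, stands on the worktop and carries the pile. Grip it across its 60 mm width. Origin: centre of its underside; z up.
- tape_roll: Roll of white paper tape on a brown cardboard core, 66 mm across, 18 mm high, lying flat on one end of the case lid (which end varies), with a round hole of 40 mm through it; 0.05 kg. It overhangs the case by 3 mm at either side. Origin: centre of its underside; z up, along the hole.
- petri_dish: Clear shallow round petri dish with its lid fixed on, 59 mm across as seen (its solid wall is 56 to 57 mm across), 16 mm high, 0.04 kg, lying on the other end of the case lid, under the bottle, 10 to 15 mm from the tape roll. Origin: centre of its underside; z up.
- bottle: Small white reagent bottle with a black screw cap (fixed), body 36 mm across and 50 mm high, cap about 29 mm across, 66 mm high in all, 0.06 kg; stands on the petri dish, up to 7 mm off its middle. Origin: centre of its underside; z up.
- case_tray: Oblong white tray, fixed to the worktop: 92 mm along its x, 182 mm along its y outside; inside 82 mm by 172 mm, floor 4 mm and rim 9 mm above its underside. Place of the case, its long side along the tray's, either way round. Origin: centre of its underside; z up.
- counter_stage: Colony counter, fixed to the worktop: white square box 116 mm wide with a black knob in front and on top a round flat grey glass stage, 92 mm across, whose surface is 28 mm above the underside, with a dotted guide ring 66 mm across. Place of the petri dish, in the middle of the guide ring. Origin: centre of its underside, below the middle of the stage; z up.
- tape_post: Stand of the tape roll, fixed to the worktop: dark round foot 86 mm across and 6 mm high with an upright steel post in its middle, 18 mm thick, whose tip is 34 mm above the underside. Place of the tape roll, lying on the foot with the post through its hole. Origin: centre of its underside; z up.
- drip_dish: Round white drip dish, fixed to the worktop: 76 mm across at the rim, 68 mm at the foot, walls 4 mm thick, flat floor 4 mm and rim 10 mm above the underside. Place of the bottle. Origin: centre of its underside; z up.
- flask: Bystander: conical glass flask, foot 64 mm across, 104 mm high, loose, at the back in the middle. Origin: centre of its underside.
- pipette: Bystander: white hand pipette, 261 mm long along its y, 27 mm wide, 48 mm high, loose, lying among the things on the worktop. Origin: centre of its underside.
Not all that is in view belongs to the job. Several things look just like the drip_dish: the one meant starts farthest to the robot's left. Leave any purple look-alike of the bottle alone.

How it is judged:
By the outcome, as a careful person would: the job done as asked, in the order asked, and still so for the second after the job is handed in, with the robot touching nothing.
It also fails if it takes over 106 s, if anything falls off the work surface, if the arm or the gripper's body presses on something with over 40 N, if the wrist force passes 120 N, or if a joint passes its speed limit or range.

### The arm

A 7-joint arm with a two-finger parallel gripper is mounted at the origin on a cart in front of the work surface, level with it; the furniture and walls round the work are solid. World frame = base frame: x ahead of the robot, y to its left, z up, the work surface at z = 0. Lengths are in m, angles in rad, forces in N, time in s.
With the tool pointing down it reaches from about 0.425 to 0.925 m from the base axis. Payload 6.8 kg.
Tool frame: the origin (TCP) lies at the very end of the fingers, on their centre line; the grasp point (between the pads) lies 19 mm behind it (r.grip_depth is the distance from the TCP to the grasp point, in m); z points along the fingers, y is the direction in which the jaws open and shut (so a half turn about z gives the same grasp; the last joint's range is limited). The gripper opens to 85 mm and grips with 20 to 120 N. Pads are 22 mm wide; open, the fingers measure 114 mm over their backs; the gripper's body (76 mm by 85 mm) begins 54 mm behind the grasp point. The pads swing forward as they close: fully open they stand 13 mm farther back than shut.
Start: joints at [-1.396, 0.477, 0.022, 1.555, -0.011, 1.109, -0.083], TCP at [0.188, 0.648, 0.231] pointing down, gripper open.
Joint ranges: [-2.96, 2.96], [-0.34, 2.1], [-1.41, 1.46], [0.24, 2.44], [-1.37, 4.51], [0.17, 1.92], [-2.96, 2.96]. Speed limits (rad/s): [2.39, 2.39, 3.14, 3.14, 3.14, 3.14, 3.14].

### API

Orientations are given as a rotation vector (axis times angle).
In Python, from bench import status, eyes, workorder, spotter, r gives the robot as it stands.
- The arm moves only by the tool drive_tool, never from a script. Its argument "commands" is a list of rows, each an object of numbers: "rx", "ry", "rz": the turn, a rotation vector about the world's x, y, z normalised to -1 to 1, where 1 is 8 degrees; "tx", "ty", "tz": the shift along the world's x, y, z normalised to -1 to 1, where 1 is 20 mm; "grip": the closure, from -1 (fully open) to 1 (shut). A call has 1 to 10 rows; each row shifts and turns the commanded pose from where the row before left it; what a row does not reach is not made up. A row lasts 1/8 s, in which the tool goes at most 62.5 mm and 10.7 degrees, less where a joint would pass 70% of its speed; a pose out of reach is approached as far as the arm can. A call with a number of a shift or a turn outside -1 to 1 is refused whole. A call with a gripper value outside its range is refused whole. The fingers move at their own pace and stop on an object; "grip_force" is the grip in N (left out, the last holds). Time passes only in rows, so rows that do not move let the fingers close. It gives the time, the measured TCP pose, the force and the opening at its end, in the units of the state.
- status.get_obs(): the state, without advancing time (a new reading comes with each control period).
- eyes.grab_frame(name): name is "scene" or "top" or "wrist"; returns a dict with "frame" (384x512x3 uint8, blue, green, red), "range_z" (384x512 float32, m along the optical axis (not along the pixel's ray), 0 where there is no reading), "fx", "fy", "cx", "cy" (pixels), "T" (4x4, takes a point from camera to world coordinates); the wrist camera has in their place "T_tool_cam" (4x4, takes a point from camera to tool coordinates, whose origin is the TCP and whose axes are the flange's). Camera axes: x right, y down, z forward; pixel columns grow to the right and rows downward; lengths in m; the calibration is good to about 2 mm. A picture is of the moment at which its call begins: read the wrist's pose just before it.
- workorder.hand_in(): hands the job in, once; it reports no verdict.
Trained networks look in the newest picture that a camera, given by its name, has taken for a name from the list of things; names that differ only in an ending like _2 or _b are one class to them, and where a whole thing is asked for, a point or a joint stands for the part that bears it (a point fixed in the world has none). Each returns a list of dicts, best first, with "confidence" (0 to 1); they miss things now and then, are a little off and sometimes report something else, mostly with a low value. They report only what shows in the picture. A call takes as long as a camera call. They do not tell look-alikes from the thing itself.
- spotter.boxes_of(camera, target): "position" ([column, row] as shares, 0 to 1, of the picture: columns of its width, rows of its height, amid what is visible of it).
- spotter.masks_of(camera, target): "mask" (384x512 bool, what is visible of it) and "position" ([column, row] as shares, 0 to 1, of the picture: columns of its width, rows of its height, amid what is visible of it).
The state is a dict: "clock": time; "joints": joint angles; "qvel": joint speeds; "tau": joint torques, N m; "tcp_pos": TCP position; "orientation": TCP orientation; "contact_force": force on the tool from outside, world axes, zero at the start; "moment": the same for the moment, N m; "grip_width": finger opening in m.
Only numpy, scipy, OpenCV 4.12 (cv2) and the standard library are available. Lean on these libraries where they do the work, as an engineer would, in place of code of your own. Each camera call takes 0.05 s, during which the arm holds its last target.

## Working session

There is one attempt and no reset: what is moved stays moved. The work goes in short steps, Python scripts to look and compute and a tool call to move; the robot and the scene stay as the last step left them, time stands still between calls to the robot, and variables do not carry over. Pictures are saved under pics/ and viewed, and the job is handed in when it is done.

Besides the shell and the picture viewer there is one more tool, called by a JSON object that holds its "api" and its "payload", one argument or row to a line. drive_tool: Moves the arm, as the interface text tells. Scaled input: -1 to 1 covers 20 mm each way for a shift and 8 degrees each way for a turn. Its arguments: {"type":"object","properties":{"commands":{"type":"array","items":{"type":"object","properties":{"rx":{"type":"number"},"ry":{"type":"number"},"rz":{"type":"number"},"tx":{"type":"number"},"ty":{"type":"number"},"tz":{"type":"number"},"grip":{"type":"number"}}}},"grip_force":{"type":"number"}},"required":["commands"]}

```bash
ls; mkdir -p pics
python3 - <<'E'
from bench import status, eyes, workorder, spotter, r
import cv2, numpy as np
o=status.get_obs(); print({k:np.round(v,3).tolist() for k,v in o.items()})
for c in ("scene","top","wrist"):
    f=eyes.grab_frame(c); cv2.imwrite(f"pics/a_{c}.png",f["frame"]); np.savez(f"pics/a_{c}.npz",**f)
    print(c,f["fx"],f["fy"],f["cx"],f["cy"],np.round(f.get("T",f.get("T_tool_cam")),3).tolist())
E
```

```text
pics
{'clock': 0.0, 'joints': [-1.396, 0.478, 0.022, 1.556, -0.012, 1.109, -0.083], 'qvel': [-0.002, -0.002, -0.001, 0.0, 0.0, -0.0, 0.002], 'tau': [-0.001, -59.646, 1.608, -28.12, 0.013, 0.009, 0.0], 'tcp_pos': [0.188, 0.648, 0.23], 'orientation': [-0.443, -3.11, 0.003], 'contact_force': [0.297, -0.955, 0.325], 'moment': [0.055, 0.007, 0.008], 'grip_width': 0.085}
scene 412.52767130231246 412.52767130231246 252.54646313769956 189.5821159509952 [[0.732, -0.466, 0.497, -0.002], [-0.681, -0.521, 0.514, -0.603], [0.019, -0.715, -0.699, 0.841], [0.0, 0.0, 0.0, 1.0]]
top 430.3166690466888 430.3166690466888 253.58083235011094 193.24799810212576 [[0.009, -0.994, 0.111, 0.447], [-1.0, -0.009, 0.006, -0.017], [-0.005, -0.111, -0.994, 1.223], [0.0, 0.0, 0.0, 1.0]]
wrist 288.6754678941289 288.6754678941289 252.07373389460258 191.9273245471961 [[0.0, -0.951, -0.311, 0.079], [1.0, 0.0, -0.0, -0.001], [0.001, -0.311, 0.951, -0.142], [0.0, 0.0, 0.0, 1.0]]
```

View pics/a_top.png

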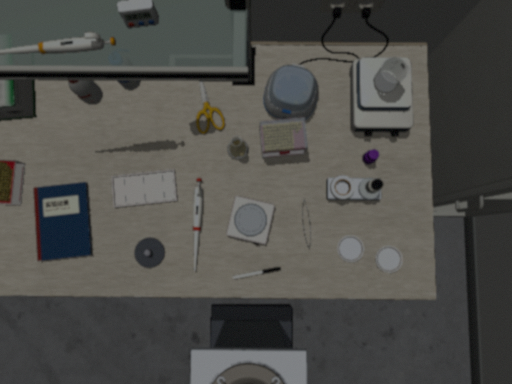

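View pics/a_scene.png

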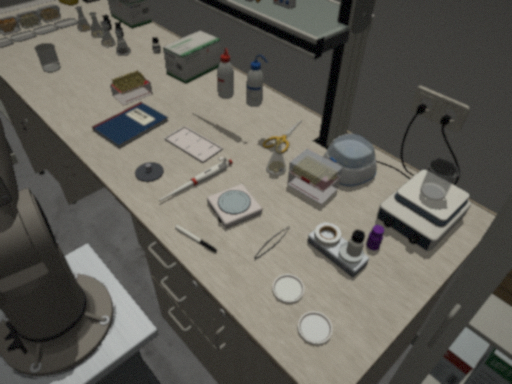

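```bash
cat > h.py <<'E'
import numpy as np, cv2
def world(f,T=None):
    z=f["range_z"]; T=f["T"] if T is None else T
    v,u=np.mgrid[:384,:512]
    p=np.stack([(u-f["cx"])/f["fx"]*z,(v-f["cy"])/f["fy"]*z,z],-1)
    w=p@T[:3,:3].T+T[:3,3]; w[z<=0]=np.nan
    return w
def proj(f,P,T=None):
    T=f["T"] if T is None else T
    P=np.atleast_2d(P); c=(P-T[:3,3])@T[:3,:3]
    return np.stack([c[:,0]/c[:,2]*f["fx"]+f["cx"],c[:,1]/c[:,2]*f["fy"]+f["cy"]],-1)
E
python3 - <<'E'
from bench import spotter
import numpy as np
from h import *
for c in ("top","scene"):
    W=world(np.load(f"pics/a_{c}.npz"))
    for n in "instrument_case tape_roll petri_dish bottle case_tray counter_stage tape_post drip_dish flask pipette".split():
        for d in spotter.masks_of(c,n)[:6]:
            if d["confidence"]<.2: continue
            m=d["mask"]; w=W[m]; w=w[~np.isnan(w[:,0])]
            print(c,n,round(d["confidence"],2),np.round(np.array(d["position"])*[512,384]).astype(int),m.sum(),"med",np.round(np.median(w,0),3),"lo",np.round(np.percentile(w,3,0),3),"hi",np.round(np.percentile(w,97,0),3))
E
```

```text
top instrument_case 0.8 [342 187] 402 med [ 0.597 -0.259  0.03 ] lo [ 0.569 -0.306  0.01 ] hi [ 0.621 -0.215  0.041]
top instrument_case 0.73 [248 222] 1670 med [ 0.506 -0.001  0.025] lo [ 0.451 -0.056  0.02 ] hi [0.562 0.055 0.03 ]
top tape_roll 0.73 [347 188] 401 med [ 0.595 -0.256  0.048] lo [ 0.567 -0.288  0.027] hi [ 0.626 -0.223  0.052]
top petri_dish 0.45 [363 193] 204 med [ 0.582 -0.317  0.045] lo [ 0.567 -0.348  0.028] hi [ 0.621 -0.3    0.05 ]
top bottle 0.7 [371 158] 207 med [ 0.682 -0.331  0.045] lo [ 0.669 -0.35  -0.001] hi [ 0.699 -0.319  0.067]
top bottle 0.52 [370 186] 169 med [ 0.595 -0.324  0.103] lo [ 0.582 -0.341  0.064] hi [ 0.609 -0.315  0.115]
top counter_stage 0.85 [246 219] 1775 med [ 0.506 -0.001  0.025] lo [ 0.448 -0.056  0.016] hi [0.565 0.055 0.03 ]
top tape_post 0.57 [147 254] 752 med [0.412 0.281 0.005] lo [ 0.376  0.246 -0.001] hi [0.451 0.321 0.029]
top drip_dish 0.92 [350 248] 559 med [ 0.428 -0.283  0.003] lo [ 0.398 -0.314 -0.001] hi [ 0.462 -0.251  0.011]
top drip_dish 0.91 [388 260] 567 med [ 0.401 -0.39   0.003] lo [ 0.369 -0.421 -0.002] hi [ 0.
[... 853 characters left out ...]
 0.547  0.213 -0.001] hi [0.643 0.388 0.009]
scene counter_stage 0.77 [236 202] 1496 med [ 0.498 -0.015  0.025] lo [ 0.444 -0.064  0.006] hi [0.561 0.049 0.03 ]
scene tape_post 0.82 [149 170] 472 med [0.41  0.274 0.005] lo [ 0.374  0.241 -0.001] hi [0.45  0.319 0.028]
scene drip_dish 0.91 [287 289] 716 med [ 0.431 -0.283  0.004] lo [ 0.397 -0.316  0.001] hi [ 0.463 -0.251  0.01 ]
scene drip_dish 0.63 [315 327] 883 med [ 0.403 -0.39   0.004] lo [ 0.369 -0.421  0.   ] hi [ 0.434 -0.359  0.01 ]
scene flask 0.68 [278 158] 487 med [0.701 0.026 0.041] lo [0.683 0.007 0.003] hi [0.729 0.057 0.102]
scene pipette 0.88 [203 177] 501 med [0.518 0.143 0.017] lo [0.381 0.132 0.006] hi [0.616 0.153 0.034]
```

The top view shows the pile at about (355,188): tape roll at (343,187) and bottle at (373,185), with the purple look-alike at (371,157). There are two drip dishes, at (350,248) and (388,260). The robot's left is +y, which is image left, so the dish meant is (350,248), y≈-0.283. I'll check crops and fit the geometry.

```bash
cat > fit.py <<'E'
from h import *
import cv2
from scipy.optimize import least_squares
def circ(p):
    s=least_squares(lambda q:np.hypot(p[:,0]-q[0],p[:,1]-q[1])-q[2],[*p.mean(0)[:2],.03],loss='soft_l1',f_scale=.002); return s.x
E
python3 - <<'E'
from h import *; from fit import *
for c in ("top","scene"):
    f=np.load(f"pics/a_{c}.npz"); W=world(f).reshape(-1,3); W=W[~np.isnan(W[:,0])]
    def sel(x,y,h,z0,z1): 
        return W[(abs(W[:,0]-x)<h)&(abs(W[:,1]-y)<h)&(W[:,2]>z0)&(W[:,2]<z1)]
    mid=lambda p:np.round([(np.percentile(p[:,0],1)+np.percentile(p[:,0],99))/2,(np.percentile(p[:,1],1)+np.percentile(p[:,1],99))/2],4)
    print(c,"table z",np.median(sel(.5,-.2,.04,-.02,.02)[:,2]))
    for n,x,y,h,z0,z1 in [("drip rim",.428,-.283,.055,.0065,.02),("drip2 rim",.401,-.39,.05,.0065,.02),("post foot",.412,.281,.06,.004,.012),("post tip",.412,.281,.03,.02,.05),("tape top",.595,-.256,.042,.045,.056),("cap",.595,-.33,.03,.105,.125),("stage",.506,0,.08,.022,.035)]:
        p=sel(x,y,h,z0,z1)
        e=cv2.minEnclosingCircle((p[:,:2]*1000).astype(np.float32))
        r=cv2.minAreaRect((p[:,:2]*1000).astype(np.float32))
        print(n,len(p),"mean",np.round(p.mean(0),4),"mid",mid(p),"fit",np.round(circ(p),4),"enc",np.round(e[0],1),round(e[1],1),"rect",np.round(r[0],1),np.round(r[1],1),round(r[2],1))
    p=sel(.595,.298,.12,.0055,.02); r=cv2.minAreaRect((p[:,:2]*1000).astype(np.float32)); print("tray",len(p),r)
    p=sel(.595,-.29,.1,.026,.06); 
    r=cv2.minAreaRect((p[:,:2]*1000).astype(np.float32)); print("case+",len(p),r)
    p=sel(.595,-.29,.1,.026,.036); r=cv2.minAreaRect((p[:,:2]*1000).astype(np.float32)); print("case lid",len(p),r)
f=np.load("pics/a_top.npz")["frame"]
cv2.imwrite("pics/c1.png",cv2.convertScaleAbs(cv2.resize(f[130:290,290:430],None,fx=4,fy=3.6,interpolation=2),alpha=1.6))
f=np.load("pics/a_scene.npz")["frame"]
cv2.imwrite("pics/c2.png",cv2.convertScaleAbs(cv2.resize(f[200:360,240:410],None,fx=4,fy=3.6,interpolation=2),alpha=1.6))
E
```

```text
top table z -0.0012959833160168799
drip rim 122 mean [ 0.4277 -0.2834  0.0087] mid [ 0.4296 -0.2807] fit [ 0.43   -0.2811  0.0344] enc [ 425.8 -285.8] 43.0 rect [ 429.8 -281. ] [72.1 73.8] 16.3
drip2 rim 125 mean [ 0.4009 -0.3906  0.0087] mid [ 0.4015 -0.3888] fit [ 0.4018 -0.3877  0.0346] enc [ 401.4 -388.3] 37.7 rect [ 401.5 -388.8] [71.9 73.3] 0.3
post foot 420 mean [0.4139 0.2827 0.0061] mid [0.4133 0.2832] fit [0.4143 0.2852 0.0304] enc [409.1 283.3] 73.0 rect [413.4 280.1] [108.5 112.9] 0.5
post tip 37 mean [0.4136 0.2818 0.0294] mid [0.4137 0.2827] fit [0.4134 0.2824 0.0064] enc [413.6 282.9] 9.0 rect [413.7 282.8] [16.9 13.7] 89.8
tape top 276 mean [ 0.5974 -0.2534  0.0486] mid [ 0.5977 -0.254 ] fit [ 0.5975 -0.2532  0.027 ] enc [ 597.5 -253.3] 32.7 rect [ 597.7 -254. ] [63.7 61.5] 89.3
cap 98 mean [ 0.5982 -0.3314  0.1114] mid [ 0.5982 -0.3314] fit [ 0.5981 -0.3315  0.0101] enc [ 598.4 -331.6] 14.3 rect [ 598.3 -331.3] [26.6 26.6] 87.9
stage 1418 mean [ 0.507  -0.0012  0.0259] mid [ 0.5062 -0.002 ] fit [ 0.5067 -0.001   0.0423] enc [ 5.064e+02 -4.000e-01] 78.9 rect [ 5.045e+
[... 1116 characters left out ...]
7.1 -256.8] 33.6 rect [ 596.9 -256.2] [65.5 62.7] 37.6
cap 115 mean [ 0.596  -0.3356  0.1113] mid [ 0.5975 -0.3348] fit [ 0.5965 -0.3354  0.0106] enc [ 596.9 -335.3] 15.3 rect [ 597.2 -334.8] [28.9 27.1] 37.0
stage 1131 mean [ 0.5036 -0.0065  0.0258] mid [ 0.5059 -0.0035] fit [ 0.5049 -0.0054  0.0427] enc [503.7  -3.1] 77.6 rect [505.9  -4. ] [116.7 114.2] 76.8
tray 234 ((595.6834716796875, 301.037353515625), (93.52997589111328, 184.30984497070312), 6.904358386993408)
case+ 1344 ((627.93017578125, -293.2796325683594), (128.29501342773438, 148.43548583984375), 0.5139195919036865)
case lid 553 ((626.677490234375, -293.99383544921875), (147.8671112060547, 123.66561889648438), 89.47090148925781)
```

View pics/c1.png

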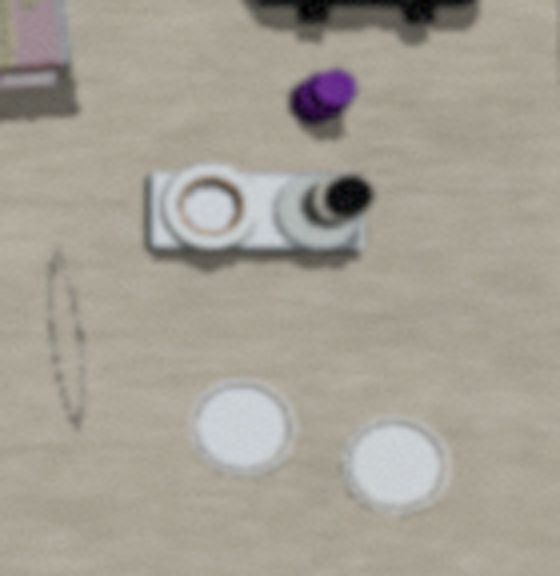

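View pics/c2.png

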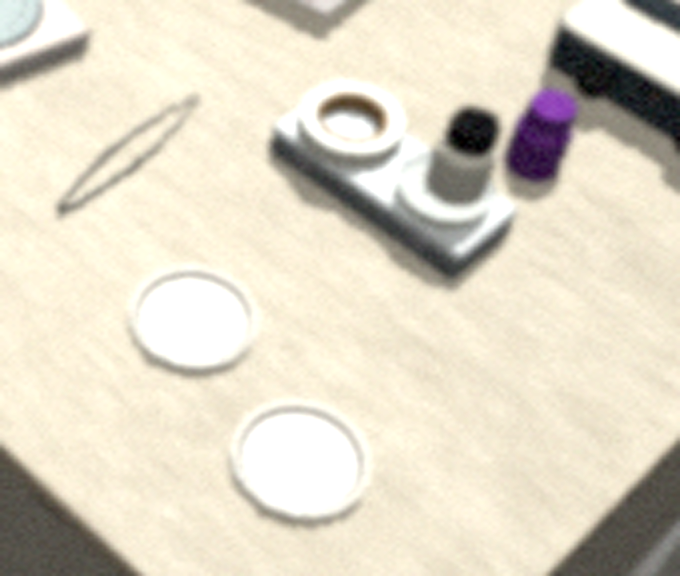

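Crops confirm it: the left dish is at (240,425) in crop 1, the purple bottle is separate at (323,97), and the white bottle with the black cap stands on the petri dish. Now moving over to the pile.

{"api": "drive_tool", "payload": {
  "commands": [
    {"tx": 0.87, "ty": -1, "rz": -0.19, "grip": -0.4},
    {"tx": 0.87, "ty": -1, "rz": -0.19, "grip": -0.4},
    {"tx": 0.87, "ty": -1, "rz": -0.19, "grip": -0.4},
    {"tx": 0.87, "ty": -1, "rz": -0.19, "grip": -0.4},
    {"tx": 0.87, "ty": -1, "rz": -0.19, "grip": -0.4},
    {"tx": 0.87, "ty": -1, "rz": -0.19, "grip": -0.4},
    {"tx": 0.87, "ty": -1, "rz": -0.19, "grip": -0.4},
    {"tx": 0.87, "ty": -1, "rz": -0.19, "grip": -0.4},
    {"tx": 0.87, "ty": -1, "rz": -0.19, "grip": -0.4},
    {"tx": 0.87, "ty": -1, "rz": -0.19, "grip": -0.4}
  ]
}}

```text
validation failed for argument at $.co...
```

{"api": "drive_tool", "payload": {
  "commands": [
    {"tx": 0.87, "ty": -0.99, "tz": 0.0, "rx": 0.0, "ry": 0.0, "rz": -0.19, "grip": -0.4}
  ]
}}

```text
clock: 1.27
tcp_pos: [0.2039, 0.6292, 0.2311]
orientation: [-0.48, -3.103, -0.001]
contact_force: [0.8, -0.6, 0.2]
grip_width: 0.0698
```

{"api": "drive_tool", "payload": {
  "commands": [
    {"tx": 0.87, "ty": -0.99, "tz": 0, "rx": 0, "ry": 0, "rz": -0.19, "grip": -0.4},
    {"tx": 0.87, "ty": -0.99, "tz": 0, "rx": 0, "ry": 0, "rz": -0.19, "grip": -0.4},
    {"tx": 0.87, "ty": -0.99, "tz": 0, "rx": 0, "ry": 0, "rz": -0.19, "grip": -0.4},
    {"tx": 0.87, "ty": -0.99, "tz": 0, "rx": 0, "ry": 0, "rz": -0.19, "grip": -0.4},
    {"tx": 0.87, "ty": -0.99, "tz": 0, "rx": 0, "ry": 0, "rz": -0.19, "grip": -0.4},
    {"tx": 0.87, "ty": -0.99, "tz": 0, "rx": 0, "ry": 0, "rz": -0.19, "grip": -0.4},
    {"tx": 0.87, "ty": -0.99, "tz": 0, "rx": 0, "ry": 0, "rz": -0.19, "grip": -0.4},
    {"tx": 0.87, "ty": -0.99, "tz": 0, "rx": 0, "ry": 0, "rz": -0.19, "grip": -0.4},
    {"tx": 0.87, "ty": -0.99, "tz": 0, "rx": 0, "ry": 0, "rz": -0.19, "grip": -0.4},
    {"tx": 0.87, "ty": -0.99, "tz": 0, "rx": 0, "ry": 0, "rz": -0.19, "grip": -0.4}
  ]
}}

```text
clock: 2.52
tcp_pos: [0.3809, 0.4291, 0.2313]
orientation: [0.893, 3.012, 0.0]
contact_force: [0.4, 0.0, -0.5]
grip_width: 0.0597
```

{"api": "drive_tool", "payload": {
  "commands": [
    {"tx": 0.87, "ty": -1, "tz": 0, "rx": 0, "ry": 0, "rz": -0.19, "grip": -0.4},
    {"tx": 0.87, "ty": -1, "tz": 0, "rx": 0, "ry": 0, "rz": -0.19, "grip": -0.4},
    {"tx": 0.87, "ty": -1, "tz": 0, "rx": 0, "ry": 0, "rz": -0.19, "grip": -0.4},
    {"tx": 0.87, "ty": -1, "tz": 0, "rx": 0, "ry": 0, "rz": -0.19, "grip": -0.4},
    {"tx": 0.28, "ty": -1, "tz": 0, "rx": 0, "ry": 0, "rz": -0.19, "grip": -0.4},
    {"tx": 0.28, "ty": -1, "tz": 0, "rx": 0, "ry": 0, "rz": -0.19, "grip": -0.4},
    {"tx": 0.28, "ty": -1, "tz": 0, "rx": 0, "ry": 0, "rz": -0.19, "grip": -0.4},
    {"tx": 0.28, "ty": -1, "tz": 0, "rx": 0, "ry": 0, "rz": -0.19, "grip": -0.4},
    {"tx": 0.28, "ty": -1, "tz": 0, "rx": 0, "ry": 0, "rz": -0.19, "grip": -0.4},
    {"tx": 0.28, "ty": -1, "tz": 0, "rx": 0, "ry": 0, "rz": -0.19, "grip": -0.4}
  ]
}}

```text
clock: 3.78
tcp_pos: [0.4832, 0.2291, 0.2314]
orientation: [-1.283, -2.868, -0.0]
contact_force: [-0.1, 0.1, 1.0]
grip_width: 0.0599
```

{"api": "drive_tool", "payload": {
  "commands": [
    {"tx": 0.21, "ty": -1, "tz": 0, "rx": 0, "ry": 0, "rz": -0.2, "grip": -0.4},
    {"tx": 0.21, "ty": -1, "tz": 0, "rx": 0, "ry": 0, "rz": -0.2, "grip": -0.4},
    {"tx": 0.21, "ty": -1, "tz": 0, "rx": 0, "ry": 0, "rz": -0.2, "grip": -0.4},
    {"tx": 0.21, "ty": -1, "tz": 0, "rx": 0, "ry": 0, "rz": -0.2, "grip": -0.4},
    {"tx": 0.21, "ty": -1, "tz": 0, "rx": 0, "ry": 0, "rz": -0.2, "grip": -0.4},
    {"tx": 0.21, "ty": -1, "tz": 0, "rx": 0, "ry": 0, "rz": -0.2, "grip": -0.4},
    {"tx": 0.21, "ty": -1, "tz": 0, "rx": 0, "ry": 0, "rz": -0.2, "grip": -0.4},
    {"tx": 0.21, "ty": -1, "tz": 0, "rx": 0, "ry": 0, "rz": -0.2, "grip": -0.4},
    {"tx": 0.21, "ty": -1, "tz": 0, "rx": 0, "ry": 0, "rz": -0.2, "grip": -0.4},
    {"tx": 0.21, "ty": -1, "tz": 0, "rx": 0, "ry": 0, "rz": -0.2, "grip": -0.4}
  ]
}}

```text
clock: 5.03
tcp_pos: [0.5252, 0.0291, 0.2313]
orientation: [1.67, 2.661, 0.0]
contact_force: [-0.9, -0.3, 0.1]
grip_width: 0.0598
```

{"api": "drive_tool", "payload": {
  "commands": [
    {"tx": 0.21, "ty": -1, "tz": 0, "rx": 0, "ry": 0, "rz": -0.2, "grip": -0.4},
    {"tx": 0.21, "ty": -1, "tz": 0, "rx": 0, "ry": 0, "rz": -0.2, "grip": -0.4},
    {"tx": 0.21, "ty": -1, "tz": 0, "rx": 0, "ry": 0, "rz": -0.2, "grip": -0.4},
    {"tx": 0.21, "ty": -1, "tz": 0, "rx": 0, "ry": 0, "rz": -0.2, "grip": -0.4},
    {"tx": 0.21, "ty": -1, "tz": 0, "rx": 0, "ry": 0, "rz": -0.2, "grip": -0.4},
    {"tx": 0.21, "ty": -1, "tz": 0, "rx": 0, "ry": 0, "rz": -0.2, "grip": -0.4},
    {"tx": 0.21, "ty": -1, "tz": 0, "rx": 0, "ry": 0, "rz": -0.2, "grip": -0.4},
    {"tx": 0.21, "ty": -0.9, "tz": 0, "rx": 0, "ry": 0, "rz": -0.2, "grip": -0.4},
    {"tx": 0.21, "ty": -0.4, "tz": 0, "rx": 0, "ry": 0, "rz": -0.2, "grip": -0.4},
    {"tx": 0, "ty": 0, "tz": 0, "rx": 0, "ry": 0, "rz": 0, "grip": -0.4}
  ]
}}

```text
clock: 6.28
tcp_pos: [0.563, -0.136, 0.2312]
orientation: [1.99, 2.431, -0.0]
contact_force: [0.0, 0.5, -0.5]
grip_width: 0.0599
```

```bash
cat > snap.py <<'E'
from bench import status, eyes, spotter
from h import *
from scipy.spatial.transform import Rotation as R
def snap(tag,c="wrist"):
    o=status.get_obs(); f=eyes.grab_frame(c)
    if c=="wrist":
        T=np.eye(4); T[:3,:3]=R.from_rotvec(o["orientation"]).as_matrix(); T[:3,3]=o["tcp_pos"]; f["T"]=T@np.array(f["T_tool_cam"])
    np.savez(f"pics/{tag}.npz",**f); cv2.imwrite(f"pics/{tag}.png",f["frame"])
    y=R.from_rotvec(o["orientation"]).as_matrix()[:,1]
    print("clock",round(o["clock"],2),"tcp",np.round(o["tcp_pos"],4),"ydir",round(np.degrees(np.arctan2(y[1],y[0])),2),"w",round(o["grip_width"],4),"q",np.round(o["joints"],2))
    return f
E
python3 - <<'E'
from snap import *
snap("b1")
E
```

```text
clock 6.28 tcp [ 0.563  -0.136   0.2312] ydir 11.41 w 0.0599 q [-0.32  0.35  0.57  1.82 -0.22  1.03  0.54]
```

View pics/b1.png

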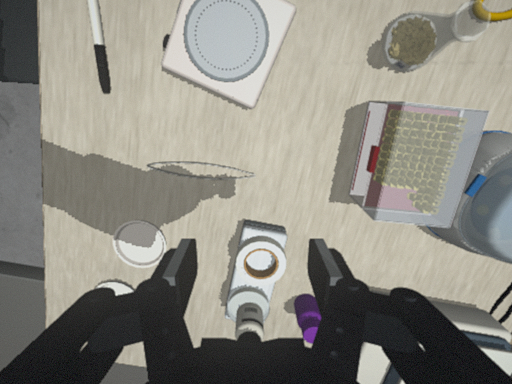

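```bash
cat > meas.py <<'E'
import sys
from fit import *
from bench import spotter
def masks(n,cam="wrist"):
    return [d for d in spotter.masks_of(cam,n) if d["confidence"]>.3]
def ell(m,f,z):
    """outline of the mask projected onto plane z -> hull pts world"""
    c=max(cv2.findContours(m.astype(np.uint8),0,1)[0],key=cv2.contourArea)
    h=c[:,0,:].astype(float)
    T=f["T"]; d=np.c_[(h[:,0]-f["cx"])/f["fx"],(h[:,1]-f["cy"])/f["fy"],np.ones(len(h))]@T[:3,:3].T
    s=(z-T[2,3])/d[:,2]; return T[:3,3]+d*s[:,None]
E
python3 - <<'E'
from meas import *
f=np.load("pics/b1.npz"); W=world(f)
for n,z in [("counter_stage",.028),("tape_roll",.05),("instrument_case",.032),("petri_dish",.048),("bottle",.1),("drip_dish",.01)]:
    for d in masks(n):
        m=d["mask"]; P=ell(m,f,z)[:,:2]; w=W[m]; w=w[~np.isnan(w[:,0])]
        print(n,round(d["confidence"],2),np.round(np.array(d["position"])*[512,384]),m.sum(),"rect",cv2.minAreaRect((P*1000).astype(np.float32)),"circ",np.round(circ(P)*1000,1),"med",np.round(np.median(w,0),4))
E
```

```text
counter_stage 0.81 [228.  44.] 10253 rect ((506.73736572265625, -3.3795928955078125), (114.40958404541016, 118.96209716796875), 77.48007202148438) circ [509.3 -13.   59. ] med [ 0.5129 -0.01    0.0263]
tape_roll 0.69 [257. 265.] 1627 rect ((597.4847412109375, -250.64784240722656), (64.13063049316406, 72.80870056152344), 13.519329071044922) circ [ 597.3 -250.6   34.3] med [ 0.5977 -0.2519  0.0485]
tape_roll 0.62 [227.  46.] 9984 rect ((509.53448486328125, -7.054779052734375), (105.41172790527344, 109.08019256591797), 77.7049560546875) circ [511.5 -15.7  54.2] med [ 0.5129 -0.0098  0.0264]
instrument_case 0.93 [258. 251.] 1580 rect ((594.9642944335938, -219.6005096435547), (62.15590286254883, 35.47457504272461), 7.070080757141113) circ [ 595.9 -231.7   29. ] med [ 0.5946 -0.2486  0.0306]
petri_dish 0.75 [245. 301.] 827 rect ((593.7506103515625, -319.012451171875), (57.9814567565918, 54.28980255126953), 15.966303825378418) circ [ 595.2 -320.7   27.8] med [ 0.5907 -0.3148  0.0457]
bottle 0.78 [310. 313.] 911 rect ((659.6179809570312, -283.7948303222656), (27.31175422668457, 69.5954818725
[... 165 characters left out ...]
31311035156, 59.02251434326172), 11.43345832824707) circ [ 594.4 -305.6   24.9] med [ 0.5967 -0.3203  0.0825]
bottle 0.31 [259. 254.] 1639 rect ((586.0371704101562, -189.56358337402344), (49.01519775390625, 29.770261764526367), 3.290951728820801) circ [ 586.2 -197.6   23. ] med [ 0.5944 -0.2519  0.0306]
drip_dish 0.79 [140. 243.] 1979 rect ((430.5154113769531, -281.30902099609375), (74.29219055175781, 72.82038879394531), 57.496429443359375) circ [ 430.8 -281.7   36.6] med [ 0.4286 -0.2842  0.0036]
drip_dish 0.64 [117. 288.] 314 rect ((402.42974853515625, -360.6489562988281), (55.84138488769531, 24.486398696899414), 11.431009292602539) circ [ 404.9 -358.9   15.9] med [ 0.4043 -0.3627  0.0036]
```

{"api": "drive_tool", "payload": {
  "commands": [
    {"tx": 0.17, "ty": -0.98, "tz": -0.2, "rx": 0, "ry": 0, "rz": -0.14, "grip": -0.4},
    {"tx": 0.17, "ty": -0.98, "tz": -0.2, "rx": 0, "ry": 0, "rz": -0.14, "grip": -0.4},
    {"tx": 0.17, "ty": -0.98, "tz": -0.2, "rx": 0, "ry": 0, "rz": -0.14, "grip": -0.4},
    {"tx": 0.17, "ty": -0.98, "tz": -0.2, "rx": 0, "ry": 0, "rz": -0.14, "grip": -0.4},
    {"tx": 0.17, "ty": -0.98, "tz": -0.2, "rx": 0, "ry": 0, "rz": -0.14, "grip": -0.4},
    {"tx": 0.17, "ty": -0.98, "tz": -0.2, "rx": 0, "ry": 0, "rz": -0.14, "grip": -0.4},
    {"tx": 0.17, "ty": -0.98, "tz": -0.2, "rx": 0, "ry": 0, "rz": -0.14, "grip": -0.4},
    {"tx": 0.17, "ty": -0.98, "tz": -0.2, "rx": 0, "ry": 0, "rz": -0.14, "grip": -0.4},
    {"tx": 0.17, "ty": -0.98, "tz": -0.2, "rx": 0, "ry": 0, "rz": -0.14, "grip": -0.4},
    {"tx": 0.17, "ty": -0.98, "tz": 0, "rx": 0, "ry": 0, "rz": -0.14, "grip": -0.4}
  ]
}}

```text
clock: 7.88
tcp_pos: [0.5968, -0.3327, 0.1949]
orientation: [-2.217, -2.225, 0.0]
contact_force: [0.6, 0.4, -0.1]
grip_width: 0.0597
```

Run:
```python
from snap import *
snap("b2")
```

```text
clock 7.88 tcp [ 0.5968 -0.3327  0.1949] ydir 0.21 w 0.0597 q [ 0.02  0.58  0.6   1.6  -0.36  1.07  0.72]
```

View pics/b2.png

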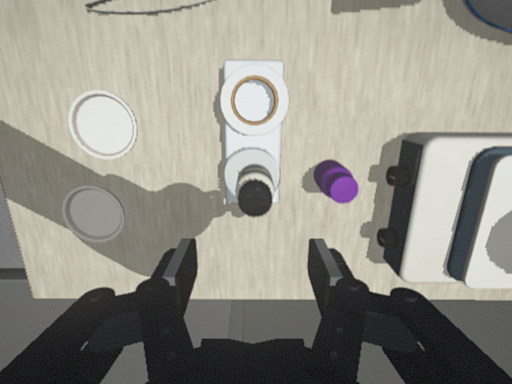

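Run:
```python
from meas import *
f=np.load("pics/b2.npz"); W=world(f); A=W.reshape(-1,3); A=A[~np.isnan(A[:,0])]
def s(n,x,y,h,z0,z1):
    p=A[(abs(A[:,0]-x)<h)&(abs(A[:,1]-y)<h)&(A[:,2]>z0)&(A[:,2]<z1)]
    print(n,len(p),"rect",cv2.minAreaRect((p[:,:2]*1000).astype(np.float32)),"x",np.percentile(p[:,0],[1,99]).round(4),"y",np.percentile(p[:,1],[1,99]).round(4),"zmed",np.median(p[:,2]).round(4))
s("cap",.598,-.333,.03,.105,.125)
s("tape",.5975,-.253,.045,.046,.056)
s("lid",.597,-.24,.05,.027,.036)
s("lid all",.597,-.29,.08,.027,.036)
for n,z in [("petri_dish",.048),("drip_dish",.01)]:
    for d in masks(n):
        m=d["mask"]; P=ell(m,f,z)[:,:2]
        print(n,round(d["confidence"],2),np.round(np.array(d["position"])*[512,384]),"rect",cv2.minAreaRect((P*1000).astype(np.float32)),"circ",np.round(circ(P)*1000,1))
p=A[(abs(A[:,0]-.597)<.05)&(abs(A[:,1]+.29)<.1)&(A[:,2]>.027)&(A[:,2]<.036)]
for y0 in np.arange(-.37,-.21,.01):
    q=p[(p[:,1]>y0)&(p[:,1]<y0+.01)]
    if len(q)>5: print(round(y0,2),len(q),np.percentile(q[:,0],[1,99]).round(4))
```

```text
cap 936 rect ((599.209228515625, -333.7428283691406), (28.843082427978516, 27.814498901367188), 48.399147033691406) x [0.586  0.6126] y [-0.3469 -0.3201] zmed 0.1122
tape 2465 rect ((598.4931030273438, -255.40383911132812), (64.71179962158203, 65.25367736816406), 82.96888732910156) x [0.5678 0.6296] y [-0.2861 -0.2246] zmed 0.0489
lid 2090 rect ((597.8938598632812, -253.74713134765625), (72.6701889038086, 59.04464340209961), 89.54927825927734) x [0.5687 0.6267] y [-0.2891 -0.2181] zmed 0.031
lid all 3283 rect ((622.29833984375, -291.735595703125), (148.01058959960938, 109.27165985107422), 89.40898895263672) x [0.5684 0.6709] y [-0.3632 -0.2182] zmed 0.031
petri_dish 0.7 [250. 162.] rect ((595.7125854492188, -323.017333984375), (58.38337707519531, 49.244686126708984), 11.826685905456543) circ [ 596.7 -327.6   27.4]
drip_dish 0.93 [104. 125.] rect ((431.109130859375, -283.02374267578125), (73.68180847167969, 73.60213470458984), 83.10013580322266) circ [ 431.2 -283.2   36.7]
drip_dish 0.73 [ 92. 212.] rect ((403.6160583496094, -389.41363525390625), (75.03001403808594, 73.35800170898438), 78.71723175048828) circ [ 403.6 -388.9   37.3]
-0.37 73 [0.5687 0.6263]
-0.36 95 [0.5675 0.6272]
-0.35 14 [0.5677 0.627 ]
-0.33 10 [0.5685 0.6273]
-0.32 81 [0.5675 0.6271]
-0.31 322 [0.5677 0.6264]
-0.3 546 [0.5681 0.6268]
-0.29 225 [0.5682 0.627 ]
-0.28 128 [0.5685 0.6266]
-0.27 367 [0.5803 0.6166]
-0.26 400 [0.5793 0.6183]
-0.25 364 [0.5811 0.6163]
-0.24 126 [0.5685 0.6272]
-0.23 352 [0.5688 0.6267]
-0.22 128 [0.5692 0.6257]
```

{"api": "drive_tool", "payload": {
  "commands": [
    {"tx": 0.05, "ty": -0.05, "tz": -0.97, "rx": 0, "ry": 0, "rz": 0, "grip": -0.4},
    {"tx": 0.05, "ty": 0, "tz": -0.97, "rx": 0, "ry": 0, "rz": 0, "grip": -0.4},
    {"tx": 0, "ty": 0, "tz": -0.97, "rx": 0, "ry": 0, "rz": 0, "grip": -0.4},
    {"tx": 0, "ty": 0, "tz": -0.97, "rx": 0, "ry": 0, "rz": 0, "grip": -0.4},
    {"tx": 0, "ty": 0, "tz": -0.97, "rx": 0, "ry": 0, "rz": 0, "grip": -0.4},
    {"tx": 0, "ty": 0, "tz": -0.97, "rx": 0, "ry": 0, "rz": 0, "grip": -0.4},
    {"tx": 0, "ty": 0, "tz": -0.97, "rx": 0, "ry": 0, "rz": 0, "grip": -0.3},
    {"tx": 0, "ty": 0, "tz": 0, "rx": 0, "ry": 0, "rz": 0, "grip": -0.1},
    {"tx": 0, "ty": 0, "tz": 0, "rx": 0, "ry": 0, "rz": 0, "grip": 0.0},
    {"tx": 0, "ty": 0, "tz": 0, "rx": 0, "ry": 0, "rz": 0, "grip": 0.08}
  ],
  "grip_force": 25
}}

```text
clock: 9.28
tcp_pos: [0.5993, -0.333, 0.0605]
orientation: [2.215, 2.225, 0.001]
contact_force: [0.8, -0.0, 0.7]
grip_width: 0.0391
```

{"api": "drive_tool", "payload": {
  "commands": [
    {"tx": 0, "ty": 0, "tz": 0, "rx": 0, "ry": 0, "rz": 0, "grip": 0.14},
    {"tx": 0, "ty": 0, "tz": 0, "rx": 0, "ry": 0, "rz": 0, "grip": 0.2},
    {"tx": 0, "ty": 0, "tz": 0, "rx": 0, "ry": 0, "rz": 0, "grip": 0.4},
    {"tx": 0, "ty": 0, "tz": 0, "rx": 0, "ry": 0, "rz": 0, "grip": 0.4}
  ]
}}

```text
clock: 9.78
tcp_pos: [0.5991, -0.3328, 0.0603]
orientation: [2.216, 2.226, 0.001]
contact_force: [-0.7, 0.3, 5.6]
grip_width: 0.0344
```

{"api": "drive_tool", "payload": {
  "commands": [
    {"tx": 0, "ty": 0, "tz": 0.3, "rx": 0, "ry": 0, "rz": 0, "grip": 0.4},
    {"tx": 0, "ty": 0, "tz": 0.7, "rx": 0, "ry": 0, "rz": 0, "grip": 0.4},
    {"tx": 0, "ty": 0, "tz": 0.9, "rx": 0, "ry": 0, "rz": 0, "grip": 0.4},
    {"tx": -0.3, "ty": 0.1, "tz": 0.7, "rx": 0, "ry": 0, "rz": 0, "grip": 0.4},
    {"tx": -0.7, "ty": 0.2, "tz": 0.3, "rx": 0, "ry": 0, "rz": 0, "grip": 0.4},
    {"tx": -0.9, "ty": 0.3, "tz": 0, "rx": 0, "ry": 0, "rz": 0, "grip": 0.4},
    {"tx": -0.9, "ty": 0.3, "tz": 0, "rx": 0, "ry": 0, "rz": 0, "grip": 0.4},
    {"tx": -0.9, "ty": 0.3, "tz": 0, "rx": 0, "ry": 0, "rz": 0, "grip": 0.4},
    {"tx": -0.9, "ty": 0.3, "tz": 0, "rx": 0, "ry": 0, "rz": 0, "grip": 0.4},
    {"tx": -0.9, "ty": 0.3, "tz": 0, "rx": 0, "ry": 0, "rz": 0, "grip": 0.4}
  ]
}}

```text
clock: 11.02
tcp_pos: [0.4868, -0.2959, 0.1175]
orientation: [-2.216, -2.226, -0.0]
contact_force: [-0.3, -0.1, 0.7]
grip_width: 0.0344
```

{"api": "drive_tool", "payload": {
  "commands": [
    {"tx": -0.9, "ty": 0.3, "tz": 0, "rx": 0, "ry": 0, "rz": 0, "grip": 0.4},
    {"tx": -0.9, "ty": 0.3, "tz": -0.3, "rx": 0, "ry": 0, "rz": 0, "grip": 0.4},
    {"tx": -0.7, "ty": 0.1, "tz": -0.7, "rx": 0, "ry": 0, "rz": 0, "grip": 0.4},
    {"tx": -0.3, "ty": 0.0, "tz": -0.7, "rx": 0, "ry": 0, "rz": 0, "grip": 0.4},
    {"tx": 0, "ty": 0, "tz": 0, "rx": 0, "ry": 0, "rz": 0, "grip": 0.4}
  ]
}}

```text
clock: 11.65
tcp_pos: [0.4315, -0.2821, 0.0827]
orientation: [-2.215, -2.225, 0.001]
contact_force: [-0.4, 0.6, -0.3]
grip_width: 0.0344
```

Run:
```python
from snap import *
snap("d1"); snap("d1s","scene")
```

```text
clock 11.65 tcp [ 0.4315 -0.2821  0.0827] ydir 0.24 w 0.0344 q [ 0.02  0.48  0.56  2.09 -0.39  0.68  0.84]
clock 11.7 tcp [ 0.4325 -0.2826  0.0833] ydir 0.26 w 0.0342 q [ 0.02  0.48  0.56  2.08 -0.39  0.69  0.84]
```

View pics/d1.png

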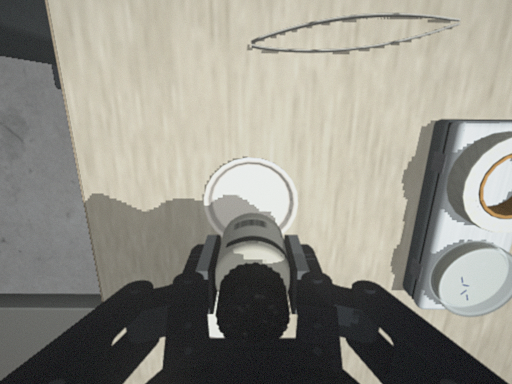

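View pics/d1s.png

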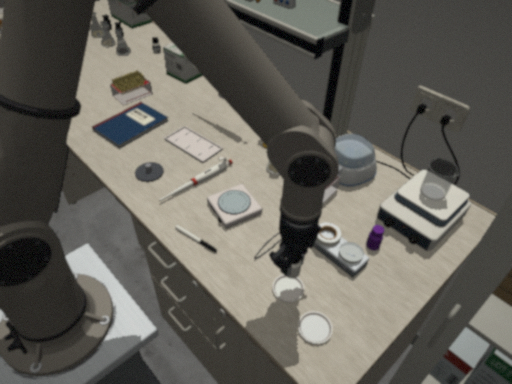

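{"api": "drive_tool", "payload": {
  "commands": [
    {"tx": -0.05, "ty": 0, "tz": -0.8, "rx": 0, "ry": 0, "rz": 0, "grip": 0.4},
    {"tx": 0, "ty": 0, "tz": -0.8, "rx": 0, "ry": 0, "rz": 0, "grip": 0.4},
    {"tx": 0, "ty": 0, "tz": -0.8, "rx": 0, "ry": 0, "rz": 0, "grip": 0.4},
    {"tx": 0, "ty": 0, "tz": -0.5, "rx": 0, "ry": 0, "rz": 0, "grip": 0.4},
    {"tx": 0, "ty": 0, "tz": -0.2, "rx": 0, "ry": 0, "rz": 0, "grip": 0.4},
    {"tx": 0, "ty": 0, "tz": 0, "rx": 0, "ry": 0, "rz": 0, "grip": 0.4}
  ]
}}

```text
clock: 12.5
tcp_pos: [0.4317, -0.2827, 0.0214]
orientation: [-2.216, -2.226, 0.0]
contact_force: [-0.8, 0.2, -1.5]
grip_width: 0.0348
```

{"api": "drive_tool", "payload": {
  "commands": [
    {"tx": 0, "ty": 0, "tz": -0.12, "rx": 0, "ry": 0, "rz": 0, "grip": 0.4},
    {"tx": 0, "ty": 0, "tz": 0, "rx": 0, "ry": 0, "rz": 0, "grip": 0.4}
  ]
}}

```text
clock: 12.75
tcp_pos: [0.432, -0.2826, 0.0193]
orientation: [2.216, 2.227, 0.0]
contact_force: [0.7, 0.6, -0.6]
grip_width: 0.0341
```

{"api": "drive_tool", "payload": {
  "commands": [
    {"tx": 0, "ty": 0, "tz": -0.07, "rx": 0, "ry": 0, "rz": 0, "grip": 0.4},
    {"tx": 0, "ty": 0, "tz": 0, "rx": 0, "ry": 0, "rz": 0, "grip": 0.4}
  ]
}}

```text
clock: 13.0
tcp_pos: [0.4318, -0.2825, 0.0177]
orientation: [2.216, 2.227, 0.0]
contact_force: [0.1, 0.1, -0.6]
grip_width: 0.0346
```

{"api": "drive_tool", "payload": {
  "commands": [
    {"tx": 0, "ty": 0, "tz": -0.07, "rx": 0, "ry": 0, "rz": 0, "grip": 0.4},
    {"tx": 0, "ty": 0, "tz": 0, "rx": 0, "ry": 0, "rz": 0, "grip": 0.4}
  ]
}}

```text
clock: 13.25
tcp_pos: [0.4319, -0.2827, 0.0165]
orientation: [2.216, 2.227, 0.001]
contact_force: [-0.1, 0.9, 2.9]
grip_width: 0.0349
```

{"api": "drive_tool", "payload": {
  "commands": [
    {"tx": 0, "ty": 0, "tz": -0.05, "rx": 0, "ry": 0, "rz": 0, "grip": 0.4},
    {"tx": 0, "ty": 0, "tz": 0, "rx": 0, "ry": 0, "rz": 0, "grip": 0.4}
  ]
}}

```text
clock: 13.5
tcp_pos: [0.4319, -0.2827, 0.0164]
orientation: [-2.216, -2.226, -0.002]
contact_force: [-4.5, 4.2, 17.6]
grip_width: 0.034
```

{"api": "drive_tool", "payload": {
  "commands": [
    {"tx": 0, "ty": 0, "tz": 0.05, "rx": 0, "ry": 0, "rz": 0, "grip": 0.2},
    {"tx": 0, "ty": 0, "tz": 0, "rx": 0, "ry": 0, "rz": 0, "grip": 0.1},
    {"tx": 0, "ty": 0, "tz": 0, "rx": 0, "ry": 0, "rz": 0, "grip": -0.1},
    {"tx": 0, "ty": 0, "tz": 0, "rx": 0, "ry": 0, "rz": 0, "grip": -0.4},
    {"tx": 0, "ty": 0, "tz": 0, "rx": 0, "ry": 0, "rz": 0, "grip": -0.4},
    {"tx": 0, "ty": 0, "tz": 0.6, "rx": 0, "ry": 0, "rz": 0, "grip": -0.4},
    {"tx": 0, "ty": 0, "tz": 0.9, "rx": 0, "ry": 0, "rz": 0, "grip": -0.4},
    {"tx": 0, "ty": 0, "tz": 0.9, "rx": 0, "ry": 0, "rz": 0, "grip": -0.4},
    {"tx": 0, "ty": 0, "tz": 0.9, "rx": 0, "ry": 0, "rz": 0, "grip": -0.4},
    {"tx": 0, "ty": 0, "tz": 0.9, "rx": 0, "ry": 0, "rz": 0, "grip": -0.4}
  ]
}}

```text
clock: 14.75
tcp_pos: [0.4319, -0.2826, 0.1019]
orientation: [2.216, 2.226, 0.001]
contact_force: [0.1, -0.0, 0.1]
grip_width: 0.0597
```

Run:
```python
from snap import *
snap("e1")
from meas import *
f=np.load("pics/e1.npz"); W=world(f); A=W.reshape(-1,3); A=A[~np.isnan(A[:,0])]
def s(n,x,y,h,z0,z1):
    p=A[(abs(A[:,0]-x)<h)&(abs(A[:,1]-y)<h)&(A[:,2]>z0)&(A[:,2]<z1)]
    print(n,len(p),"rect",cv2.minAreaRect((p[:,:2]*1000).astype(np.float32)),"zmed",np.median(p[:,2]).round(4))
s("cap",.432,-.283,.03,.062,.08)
s("tape",.5975,-.253,.04,.046,.056)
for n,z in [("petri_dish",.048),("drip_dish",.01)]:
    for d in masks(n):
        m=d["mask"]; P=ell(m,f,z)[:,:2]
        print(n,round(d["confidence"],2),np.round(np.array(d["position"])*[512,384]),"rect",cv2.minAreaRect((P*1000).astype(np.float32)),"circ",np.round(circ(P)*1000,1))
```

```text
clock 14.75 tcp [ 0.4319 -0.2826  0.1019] ydir 0.28 w 0.0597 q [-0.01  0.44  0.58  2.08 -0.37  0.72  0.82]
cap 1412 rect ((432.3561096191406, -283.6966552734375), (28.17844009399414, 28.288585662841797), 51.3797607421875) zmed 0.0685
tape 3128 rect ((589.8546752929688, -257.43096923828125), (49.331504821777344, 64.8519287109375), 16.27307891845703) zmed 0.0489
petri_dish 0.79 [452. 266.] rect ((590.833984375, -325.17596435546875), (57.39223098754883, 67.83766174316406), 46.31337356567383) circ [ 590.6 -326.1   31.5]
drip_dish 0.88 [245. 176.] rect ((429.9595947265625, -278.8221740722656), (74.91737365722656, 66.66752624511719), 5.705426216125488) circ [ 430.2 -281.4   34.9]
drip_dish 0.84 [222. 299.] rect ((406.4414978027344, -388.4722900390625), (75.88221740722656, 65.24853515625), 74.28404998779297) circ [ 403.6 -388.4   36.1]
```

View pics/e1.png

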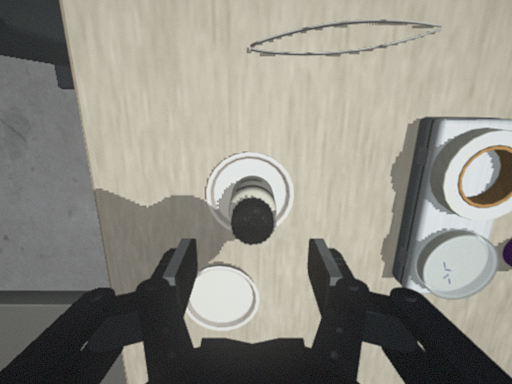

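Bottle stands upright in the centre of the left dish, cap at (252,220). Next the petri dish.

{"api": "drive_tool", "payload": {
  "commands": [
    {"tx": 0.2, "ty": 0, "tz": 0.8, "rx": 0, "ry": 0, "rz": 0, "grip": -0.7},
    {"tx": 0.9, "ty": -0.3, "tz": 0.8, "rx": 0, "ry": 0, "rz": 0, "grip": -0.7},
    {"tx": 1, "ty": -0.3, "tz": 0.8, "rx": 0, "ry": 0, "rz": 0, "grip": -0.7},
    {"tx": 1, "ty": -0.3, "tz": 0.4, "rx": 0, "ry": 0, "rz": 0, "grip": -0.7},
    {"tx": 1, "ty": -0.3, "tz": 0, "rx": 0, "ry": 0, "rz": 0, "grip": -0.7},
    {"tx": 1, "ty": -0.3, "tz": 0, "rx": 0, "ry": 0, "rz": 0, "grip": -0.7},
    {"tx": 1, "ty": -0.3, "tz": 0, "rx": 0, "ry": 0, "rz": 0, "grip": -0.7},
    {"tx": 1, "ty": -0.3, "tz": 0, "rx": 0, "ry": 0, "rz": 0, "grip": -0.7},
    {"tx": 1, "ty": -0.2, "tz": 0, "rx": 0, "ry": 0, "rz": 0, "grip": -0.7},
    {"tx": 0.15, "ty": 0, "tz": 0, "rx": 0, "ry": 0, "rz": 0, "grip": -0.7}
  ]
}}

```text
clock: 16.15
tcp_pos: [0.5978, -0.3283, 0.1561]
orientation: [-2.215, -2.228, 0.001]
contact_force: [-1.7, -1.0, 0.4]
grip_width: 0.0723
```

Run:
```python
from snap import *
snap("f1")
from meas import *
f=np.load("pics/f1.npz"); W=world(f); A=W.reshape(-1,3); A=A[~np.isnan(A[:,0])]
def s(n,x,y,h,z0,z1):
    p=A[(abs(A[:,0]-x)<h)&(abs(A[:,1]-y)<h)&(A[:,2]>z0)&(A[:,2]<z1)]
    print(n,len(p),"rect",cv2.minAreaRect((p[:,:2]*1000).astype(np.float32)),"zmed",np.median(p[:,2]).round(4))
s("tape",.5975,-.253,.04,.046,.056)
s("petri",.597,-.33,.035,.043,.056)
s("petri lo",.597,-.33,.035,.039,.056)
for n,z in [("petri_dish",.048),("tape_roll",.05),("instrument_case",.032)]:
    for d in masks(n):
        m=d["mask"]; P=ell(m,f,z)[:,:2]
        print(n,round(d["confidence"],2),np.round(np.array(d["position"])*[512,384]),"rect",cv2.minAreaRect((P*1000).astype(np.float32)),"circ",np.round(circ(P)*1000,1))
```

```text
clock 16.15 tcp [ 0.5978 -0.3283  0.1561] ydir 0.34 w 0.0723 q [ 0.02  0.62  0.58  1.63 -0.39  1.    0.73]
tape 3228 rect ((598.4989013671875, -255.473388671875), (64.35237884521484, 65.54822540283203), 89.25413513183594) zmed 0.0489
petri 3084 rect ((596.3189086914062, -330.2061462402344), (57.978004455566406, 58.16007995605469), 1.6455192565917969) zmed 0.0458
petri lo 3135 rect ((596.3574829101562, -330.038330078125), (58.12111282348633, 58.15974807739258), 3.156614065170288) zmed 0.0458
petri_dish 0.66 [251. 189.] rect ((596.4036865234375, -328.4698181152344), (57.4407958984375, 58.960693359375), 0.3635217845439911) circ [ 596.6 -328.5   29.3]
tape_roll 0.63 [265.  82.] rect ((598.5442504882812, -255.80999755859375), (64.7974853515625, 62.98793029785156), 0.35763484239578247) circ [ 598.6 -255.6   31.9]
instrument_case 0.69 [252. 116.] rect ((598.3450927734375, -255.54513549804688), (39.0265007019043, 39.7452278137207), 47.57210159301758) circ [ 598.5 -255.3   19.6]
```

View pics/f1.png

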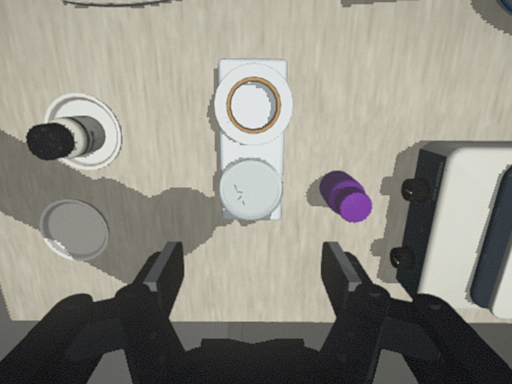

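{"api": "drive_tool", "payload": {
  "commands": [
    {"tx": -0.06, "ty": -0.04, "tz": -1, "rx": 0, "ry": 0, "rz": 0, "grip": -0.7},
    {"tx": 0, "ty": 0, "tz": -1, "rx": 0, "ry": 0, "rz": 0, "grip": -0.7},
    {"tx": 0, "ty": 0, "tz": -1, "rx": 0, "ry": 0, "rz": 0, "grip": -0.7},
    {"tx": 0, "ty": 0, "tz": -1, "rx": 0, "ry": 0, "rz": 0, "grip": -0.7},
    {"tx": 0, "ty": 0, "tz": -0.8, "rx": 0, "ry": 0, "rz": 0, "grip": -0.7},
    {"tx": 0, "ty": 0, "tz": -0.7, "rx": 0, "ry": 0, "rz": 0, "grip": -0.7},
    {"tx": 0, "ty": 0, "tz": -0.5, "rx": 0, "ry": 0, "rz": 0, "grip": -0.7},
    {"tx": 0, "ty": 0, "tz": 0, "rx": 0, "ry": 0, "rz": 0, "grip": -0.7}
  ]
}}

```text
clock: 17.35
tcp_pos: [0.5952, -0.3292, 0.0356]
orientation: [-2.215, -2.226, 0.001]
contact_force: [0.3, 0.1, -0.8]
grip_width: 0.0722
```

Run:
```python
from snap import *
snap("f2")
```

```text
clock 17.35 tcp [ 0.5952 -0.3292  0.0356] ydir 0.27 w 0.0722 q [ 0.08  0.76  0.5   1.7  -0.48  0.81  0.8 ]
```

View pics/f2.png

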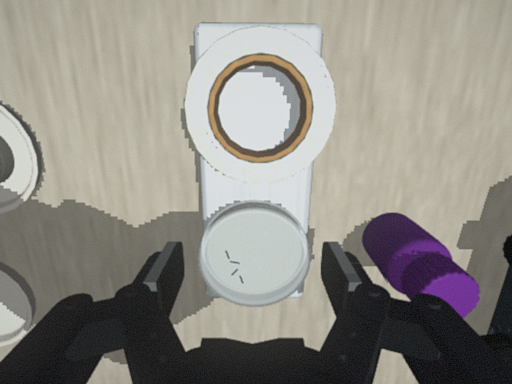

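{"api": "drive_tool", "payload": {
  "commands": [
    {"tx": 0.06, "ty": 0, "tz": -0.08, "rx": 0, "ry": 0, "rz": 0, "grip": -0.6},
    {"tx": 0, "ty": 0, "tz": 0, "rx": 0, "ry": 0, "rz": 0, "grip": -0.5},
    {"tx": 0, "ty": 0, "tz": 0, "rx": 0, "ry": 0, "rz": 0, "grip": -0.4},
    {"tx": 0, "ty": 0, "tz": 0, "rx": 0, "ry": 0, "rz": 0, "grip": -0.34},
    {"tx": 0, "ty": 0, "tz": 0, "rx": 0, "ry": 0, "rz": 0, "grip": -0.2},
    {"tx": 0, "ty": 0, "tz": 0, "rx": 0, "ry": 0, "rz": 0, "grip": -0.1},
    {"tx": 0, "ty": 0, "tz": 0, "rx": 0, "ry": 0, "rz": 0, "grip": -0.1}
  ],
  "grip_force": 25
}}

```text
clock: 18.27
tcp_pos: [0.5968, -0.3295, 0.0353]
orientation: [2.216, 2.227, 0.0]
contact_force: [-1.4, 1.4, 5.3]
grip_width: 0.0549
```

{"api": "drive_tool", "payload": {
  "commands": [
    {"tx": 0, "ty": 0, "tz": 0.3, "rx": 0, "ry": 0, "rz": 0, "grip": -0.1},
    {"tx": 0, "ty": 0, "tz": 0.7, "rx": 0, "ry": 0, "rz": 0, "grip": -0.1},
    {"tx": 0, "ty": 0, "tz": 1, "rx": 0, "ry": 0, "rz": 0, "grip": -0.1},
    {"tx": 0, "ty": 0, "tz": 1, "rx": 0, "ry": 0, "rz": 0, "grip": -0.1},
    {"tx": 0, "ty": 0, "tz": 1, "rx": 0, "ry": 0, "rz": 0, "grip": -0.1},
    {"tx": -0.1, "ty": 0.2, "tz": 1, "rx": 0, "ry": 0, "rz": 0, "grip": -0.1}
  ]
}}

```text
clock: 19.02
tcp_pos: [0.5948, -0.3257, 0.1365]
orientation: [2.216, 2.226, 0.0]
contact_force: [-0.4, -0.7, 0.1]
grip_width: 0.0546
```

Run:
```python
from snap import *
f=snap("g1")
from meas import *
W=world(f)
for d in masks("petri_dish")[:2]:
    m=d["mask"]; w=W[m]; w=w[~np.isnan(w[:,0])]; w=w[abs(w[:,2]-np.median(w[:,2]))<.006]
    c,*_=np.linalg.lstsq(np.c_[w[:,:2]-w[:,:2].mean(0),np.ones(len(w))],w[:,2],rcond=None)
    print(round(d["confidence"],2),len(w),w.mean(0).round(4),"slope deg",np.degrees(c[:2]).round(2))
```

```text
clock 19.02 tcp [ 0.5948 -0.3257  0.1365] ydir 0.25 w 0.0546 q [ 0.02  0.64  0.57  1.66 -0.4   0.96  0.74]
0.58 8944 [ 0.5951 -0.3241  0.1468] slope deg [ 0.02 -0.79]
```

View pics/g1.png

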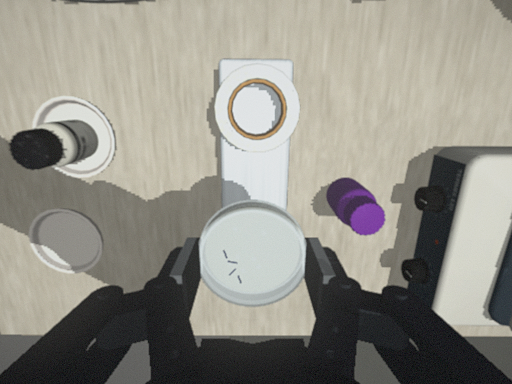

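{"api": "drive_tool", "payload": {
  "commands": [
    {"tx": -0.2, "ty": 0.5, "tz": 0, "rx": 0, "ry": 0, "rz": 0, "grip": -0.1},
    {"tx": -0.4, "ty": 1, "tz": 0, "rx": 0, "ry": 0, "rz": 0, "grip": -0.1},
    {"tx": -0.4, "ty": 1, "tz": 0, "rx": 0, "ry": 0, "rz": 0, "grip": -0.1},
    {"tx": -0.4, "ty": 1, "tz": 0, "rx": 0, "ry": 0, "rz": 0, "grip": -0.1},
    {"tx": -0.4, "ty": 1, "tz": 0, "rx": 0, "ry": 0, "rz": 0, "grip": -0.1},
    {"tx": -0.4, "ty": 1, "tz": 0, "rx": 0, "ry": 0, "rz": 0, "grip": -0.1},
    {"tx": -0.4, "ty": 1, "tz": 0, "rx": 0, "ry": 0, "rz": 0, "grip": -0.1},
    {"tx": -0.4, "ty": 1, "tz": 0, "rx": 0, "ry": 0, "rz": 0, "grip": -0.1},
    {"tx": -0.4, "ty": 1, "tz": 0, "rx": 0, "ry": 0, "rz": 0, "grip": -0.1},
    {"tx": -0.4, "ty": 1, "tz": 0, "rx": 0, "ry": 0, "rz": 0, "grip": -0.1}
  ]
}}

```text
clock: 20.38
tcp_pos: [0.5173, -0.1338, 0.1337]
orientation: [-2.214, -2.226, 0.002]
contact_force: [0.1, -0.9, -0.3]
grip_width: 0.0547
```

{"api": "drive_tool", "payload": {
  "commands": [
    {"tx": -0.2, "ty": 1, "tz": 0, "rx": 0, "ry": 0, "rz": 0, "grip": -0.1},
    {"tx": -0.2, "ty": 1, "tz": 0, "rx": 0, "ry": 0, "rz": 0, "grip": -0.1},
    {"tx": -0.15, "ty": 0.5, "tz": 0, "rx": 0, "ry": 0, "rz": 0, "grip": -0.1},
    {"tx": 0, "ty": 0, "tz": 0, "rx": 0, "ry": 0, "rz": 0, "grip": -0.1}
  ]
}}

```text
clock: 20.88
tcp_pos: [0.5071, -0.0846, 0.1343]
orientation: [-2.214, -2.228, 0.001]
contact_force: [-0.5, -0.4, 0.3]
grip_width: 0.0544
```

Run:
```python
from snap import *
f=snap("g2")
```

```text
clock 20.88 tcp [ 0.5071 -0.0846  0.1343] ydir 0.36 w 0.0544 q [-0.45  0.39  0.61  2.06 -0.31  0.79  0.36]
```

View pics/g2.png

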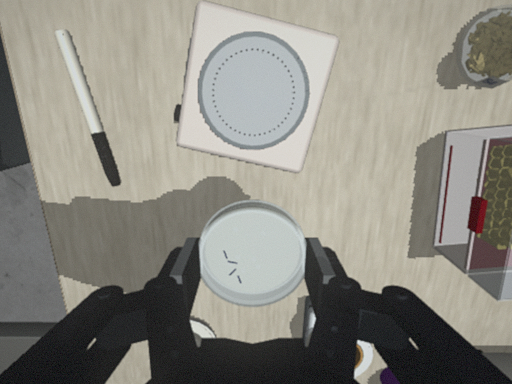

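Run:
```python
from meas import *
f=np.load("pics/g2.npz"); im=f["frame"].astype(int); W=world(f)
print("stage px",im[90,253],"box",im[150,200],"table",im[60,120])
hsv=cv2.cvtColor(f["frame"],cv2.COLOR_BGR2HSV).astype(int)
print(hsv[90,253],hsv[150,200],hsv[60,120])
m=((im[...,0]-im[...,2])>5)&(np.abs(W[...,2]-.027)<.006)
m=cv2.morphologyEx(m.astype(np.uint8),cv2.MORPH_CLOSE,np.ones((5,5)))
n,l,s,c=cv2.connectedComponentsWithStats(m); k=1+np.argmax(s[1:,4]); print(s[k],c[k])
m=l==k
P=ell(m,f,.028)[:,:2]; print("stage circ",circ(P)*1000, cv2.minEnclosingCircle((P*1000).astype(np.float32)))
w=W[m];w=w[~np.isnan(w[:,0])];print("mean stage depth pts",w.mean(0), np.median(w[:,2]))
for d in masks("petri_dish")+masks("counter_stage"):
    mm=d["mask"]; w=W[mm]; w=w[~np.isnan(w[:,0])]; zz=np.median(w[:,2]); P=ell(mm,f,zz)[:,:2]
    print(d["confidence"],np.array(d["position"])*[512,384],"z",zz,"circ",circ(P)*1000,cv2.minAreaRect((P*1000).astype(np.float32)))
```

```text
stage px [193 191 183] box [145 149 153] table [164 179 183]
[ 96  13 193] [ 15  13 153] [ 24  26 183]
[  198    32   111   117 10194] [253.05336472  90.07779086]
stage circ [507.31201986  -2.65421278  44.59719041] ((507.1898498535156, -2.675328493118286), 45.11677932739258)
mean stage depth pts [ 0.50729317 -0.00069573  0.0273096 ] 0.027311462170863623
0.87 [252.0064 254.208 ] z 0.144776370519686 circ [507.29067529 -83.69338362  29.69297292] ((507.3398132324219, -83.45220184326172), (54.45915603637695, 62.34939193725586), 0.2941884994506836)
0.74 [252.7232  86.592 ] z 0.025949049059472207 circ [506.9494059   -2.18132689  62.96386837] ((505.5686340332031, -1.8722915649414062), (113.1725845336914, 117.95683288574219), 77.1618881225586)
```

{"api": "drive_tool", "payload": {
  "commands": [
    {"tx": 0, "ty": 0.5, "tz": 0, "rx": 0, "ry": 0, "rz": 0, "grip": -0.1},
    {"tx": 0, "ty": 1, "tz": 0, "rx": 0, "ry": 0, "rz": 0, "grip": -0.1},
    {"tx": 0, "ty": 1, "tz": 0, "rx": 0, "ry": 0, "rz": 0, "grip": -0.1},
    {"tx": 0, "ty": 1, "tz": -0.3, "rx": 0, "ry": 0, "rz": 0, "grip": -0.1},
    {"tx": 0, "ty": 0.55, "tz": -0.7, "rx": 0, "ry": 0, "rz": 0, "grip": -0.1},
    {"tx": 0, "ty": 0, "tz": -1, "rx": 0, "ry": 0, "rz": 0, "grip": -0.1},
    {"tx": 0, "ty": 0, "tz": -1, "rx": 0, "ry": 0, "rz": 0, "grip": -0.1},
    {"tx": 0, "ty": 0, "tz": -0.8, "rx": 0, "ry": 0, "rz": 0, "grip": -0.1},
    {"tx": 0, "ty": 0, "tz": -0.6, "rx": 0, "ry": 0, "rz": 0, "grip": -0.1},
    {"tx": 0, "ty": 0, "tz": 0, "rx": 0, "ry": 0, "rz": 0, "grip": -0.1}
  ]
}}

```text
clock: 22.28
tcp_pos: [0.5072, -0.0046, 0.0458]
orientation: [-2.216, -2.226, 0.002]
contact_force: [-0.1, -1.1, 0.5]
grip_width: 0.0546
```

{"api": "drive_tool", "payload": {
  "commands": [
    {"tx": 0, "ty": 0.05, "tz": -0.4, "rx": 0, "ry": 0, "rz": 0, "grip": -0.1},
    {"tx": 0, "ty": 0, "tz": -0.2, "rx": 0, "ry": 0, "rz": 0, "grip": -0.1},
    {"tx": 0, "ty": 0, "tz": 0, "rx": 0, "ry": 0, "rz": 0, "grip": -0.1}
  ]
}}

```text
clock: 22.65
tcp_pos: [0.5077, -0.0033, 0.0346]
orientation: [-2.216, -2.227, 0.0]
contact_force: [0.5, -0.3, -0.5]
grip_width: 0.0545
```

{"api": "drive_tool", "payload": {
  "commands": [
    {"tx": 0, "ty": 0, "tz": -0.06, "rx": 0, "ry": 0, "rz": 0, "grip": -0.1},
    {"tx": 0, "ty": 0, "tz": 0, "rx": 0, "ry": 0, "rz": 0, "grip": -0.1}
  ]
}}

```text
clock: 22.9
tcp_pos: [0.5078, -0.0034, 0.0336]
orientation: [2.216, 2.227, 0.0]
contact_force: [-0.2, -0.8, -0.1]
grip_width: 0.0545
```

{"api": "drive_tool", "payload": {
  "commands": [
    {"tx": 0, "ty": 0, "tz": -0.05, "rx": 0, "ry": 0, "rz": 0, "grip": -0.1},
    {"tx": 0, "ty": 0, "tz": 0, "rx": 0, "ry": 0, "rz": 0, "grip": -0.1}
  ]
}}

```text
clock: 23.15
tcp_pos: [0.5077, -0.0034, 0.0325]
orientation: [-2.216, -2.227, -0.0]
contact_force: [0.6, -0.7, -0.8]
grip_width: 0.0547
```

{"api": "drive_tool", "payload": {
  "commands": [
    {"tx": 0, "ty": 0, "tz": -0.04, "rx": 0, "ry": 0, "rz": 0, "grip": -0.1},
    {"tx": 0, "ty": 0, "tz": 0, "rx": 0, "ry": 0, "rz": 0, "grip": -0.1}
  ]
}}

```text
clock: 23.4
tcp_pos: [0.5077, -0.0034, 0.0317]
orientation: [-2.216, -2.227, 0.0]
contact_force: [-0.4, -0.2, -0.6]
grip_width: 0.0546
```

{"api": "drive_tool", "payload": {
  "commands": [
    {"tx": 0, "ty": 0, "tz": -0.04, "rx": 0, "ry": 0, "rz": 0, "grip": -0.1},
    {"tx": 0, "ty": 0, "tz": 0, "rx": 0, "ry": 0, "rz": 0, "grip": -0.1}
  ]
}}

```text
clock: 23.65
tcp_pos: [0.5078, -0.0034, 0.0312]
orientation: [-2.216, -2.226, -0.0]
contact_force: [-2.3, -0.6, 5.2]
grip_width: 0.0545
```

{"api": "drive_tool", "payload": {
  "commands": [
    {"tx": 0, "ty": 0, "tz": -0.03, "rx": 0, "ry": 0, "rz": 0, "grip": -0.1},
    {"tx": 0, "ty": 0, "tz": 0, "rx": 0, "ry": 0, "rz": 0, "grip": -0.1}
  ]
}}

```text
clock: 23.9
tcp_pos: [0.5078, -0.0034, 0.0311]
orientation: [-2.216, -2.226, -0.001]
contact_force: [-3.0, -0.0, 12.1]
grip_width: 0.0546
```

{"api": "drive_tool", "payload": {
  "commands": [
    {"tx": 0, "ty": 0, "tz": 0.03, "rx": 0, "ry": 0, "rz": 0, "grip": -0.25},
    {"tx": 0, "ty": 0, "tz": 0, "rx": 0, "ry": 0, "rz": 0, "grip": -0.35},
    {"tx": 0, "ty": 0, "tz": 0, "rx": 0, "ry": 0, "rz": 0, "grip": -0.5},
    {"tx": 0, "ty": 0, "tz": 0, "rx": 0, "ry": 0, "rz": 0, "grip": -0.7},
    {"tx": 0, "ty": 0, "tz": 0, "rx": 0, "ry": 0, "rz": 0, "grip": -0.7},
    {"tx": 0, "ty": 0, "tz": 0.5, "rx": 0, "ry": 0, "rz": 0, "grip": -0.7},
    {"tx": 0, "ty": 0, "tz": 1, "rx": 0, "ry": 0, "rz": 0, "grip": -0.9},
    {"tx": 0, "ty": -0.3, "tz": 1, "rx": 0, "ry": 0, "rz": 0, "grip": -0.9},
    {"tx": 0, "ty": -0.6, "tz": 1, "rx": 0, "ry": 0, "rz": 0, "grip": -0.9},
    {"tx": 0.1, "ty": -1, "tz": 0.9, "rx": 0, "ry": 0, "rz": 0, "grip": -0.9}
  ]
}}

```text
clock: 25.15
tcp_pos: [0.5098, -0.0412, 0.1202]
orientation: [2.215, 2.228, 0.001]
contact_force: [-0.5, -0.1, -1.1]
grip_width: 0.0812
```

Run:
```python
from snap import *
f=snap("g3")
from meas import *
im=f["frame"].astype(int); W=world(f)
for n,z in (("petri_dish",.044),("counter_stage",.028)):
  for d in masks(n):
    mm=d["mask"]; w=W[mm]; w=w[~np.isnan(w[:,0])]; P=ell(mm,f,z)[:,:2]
    print(n,round(d["confidence"],2),"z",np.median(w[:,2]),"circ",circ(P)*1000,cv2.minAreaRect((P*1000).astype(np.float32)))
```

```text
clock 25.15 tcp [ 0.5098 -0.0412  0.1202] ydir 0.35 w 0.0812 q [-0.52  0.4   0.59  2.07 -0.33  0.75  0.29]
petri_dish 0.65 z 0.04184850455070446 circ [508.13821324  -3.83394476  28.78294654] ((508.4793701171875, -4.1065826416015625), (57.65944290161133, 57.8063850402832), 60.3236083984375)
counter_stage 0.93 z 0.02444329001722831 circ [506.94965046  -0.85860993  62.34057554] ((505.51544189453125, -0.29012298583984375), (111.97388458251953, 116.64675903320312), 77.5546646118164)
```

View pics/g3.png

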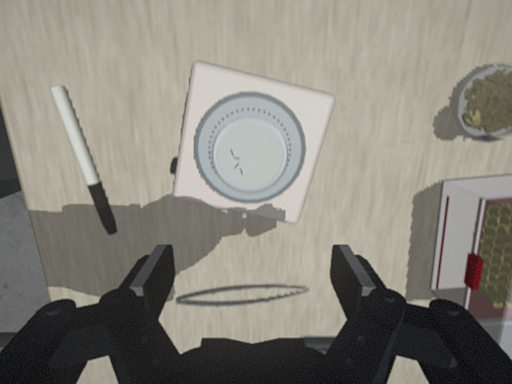

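Run:
```python
from meas import *
f=np.load("pics/g3.npz"); im=f["frame"]; 
z=cv2.resize(im[60:230,160:345],None,fx=4,fy=3.5,interpolation=2); cv2.imwrite("pics/g3c.png",z)
W=world(f); i=im.astype(int)
m=((i[...,0]-i[...,2])>5)&(W[...,2]>.02)&(W[...,2]<.06)&(abs(W[...,0]-.507)<.06)&(abs(W[...,1])<.06)
m=cv2.morphologyEx(m.astype(np.uint8),cv2.MORPH_CLOSE,np.ones((5,5)))
n,l,s,c=cv2.connectedComponentsWithStats(m); k=1+np.argmax(s[1:,4]); m=l==k
P=ell(m,f,.028)[:,:2]; print("stage",circ(P)*1000,cv2.minAreaRect((P*1000).astype(np.float32)))
w=W.reshape(-1,3); p=w[(w[:,2]>.038)&(w[:,2]<.05)&(abs(w[:,0]-.507)<.04)&(abs(w[:,1])<.05)]
print("petri depth",cv2.minAreaRect((p[:,:2]*1000).astype(np.float32)))
```

```text
stage [507.36742296  -3.10920802  44.3618693 ] ((507.21697998046875, -3.027324676513672), (89.83905792236328, 88.03174591064453), 0.3456057906150818)
petri depth ((508.05224609375, -4.332572937011719), (58.601539611816406, 58.522377014160156), 65.68254852294922)
```

View pics/g3c.png

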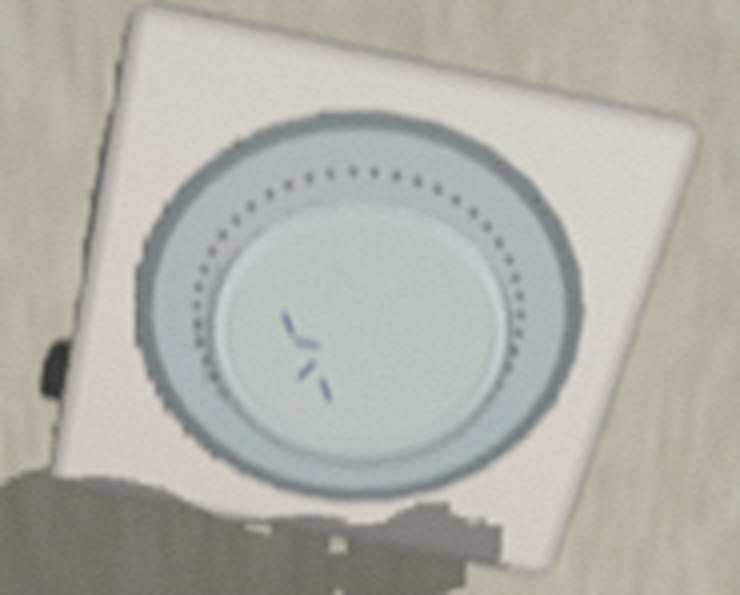

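Petri dish is level and within about 1 mm of the ring centre. Now the tape roll.

{"api": "drive_tool", "payload": {
  "commands": [
    {"tx": 0.3, "ty": -0.7, "tz": 0.5, "rx": 0, "ry": 0, "rz": 0, "grip": -1},
    {"tx": 0.4, "ty": -1, "tz": 0.5, "rx": 0, "ry": 0, "rz": 0, "grip": -1},
    {"tx": 0.4, "ty": -1, "tz": 0, "rx": 0, "ry": 0, "rz": 0, "grip": -1},
    {"tx": 0.4, "ty": -1, "tz": 0, "rx": 0, "ry": 0, "rz": 0, "grip": -1},
    {"tx": 0.4, "ty": -1, "tz": 0, "rx": 0, "ry": 0, "rz": 0, "grip": -1},
    {"tx": 0.4, "ty": -1, "tz": 0, "rx": 0, "ry": 0, "rz": 0, "grip": -1},
    {"tx": 0.5, "ty": -1, "tz": 0, "rx": 0, "ry": 0, "rz": 0, "grip": -1},
    {"tx": 0.5, "ty": -1, "tz": 0, "rx": 0, "ry": 0, "rz": 0, "grip": -1},
    {"tx": 0.5, "ty": -1, "tz": 0, "rx": 0, "ry": 0, "rz": 0, "grip": -1},
    {"tx": 0.45, "ty": -1, "tz": 0, "rx": 0, "ry": 0, "rz": 0, "grip": -1}
  ]
}}

```text
clock: 26.55
tcp_pos: [0.5952, -0.2375, 0.139]
orientation: [2.216, 2.226, -0.001]
contact_force: [0.1, -0.1, -0.2]
grip_width: 0.0855
```

{"api": "drive_tool", "payload": {
  "commands": [
    {"tx": 0.2, "ty": -0.9, "tz": 0, "rx": 0, "ry": 0, "rz": 0, "grip": -1},
    {"tx": 0, "ty": 0, "tz": 0, "rx": 0, "ry": 0, "rz": 0, "grip": -1}
  ]
}}

```text
clock: 26.8
tcp_pos: [0.5982, -0.256, 0.139]
orientation: [2.219, 2.223, -0.002]
contact_force: [0.5, 0.4, -0.1]
grip_width: 0.0854
```

Run:
```python
from snap import *
f=snap("h1")
from meas import *
A=world(f).reshape(-1,3); A=A[~np.isnan(A[:,0])]
p=A[(abs(A[:,0]-.598)<.045)&(abs(A[:,1]+.255)<.045)&(A[:,2]>.045)&(A[:,2]<.056)]
print("tape",cv2.minAreaRect((p[:,:2]*1000).astype(np.float32)))
p=A[(abs(A[:,0]-.598)<.045)&(abs(A[:,1]+.29)<.1)&(A[:,2]>.026)&(A[:,2]<.036)]
print("lid",cv2.minAreaRect((p[:,:2]*1000).astype(np.float32)))
```

```text
clock 26.8 tcp [ 0.5982 -0.256   0.139 ] ydir 0.11 w 0.0854 q [-0.1   0.59  0.58  1.73 -0.39  0.94  0.64]
tape ((598.6798706054688, -254.7344512939453), (64.20767974853516, 65.66474151611328), 89.52945709228516)
lid ((598.0994262695312, -291.69744873046875), (149.4778289794922, 61.30329895019531), 89.77179718017578)
```

View pics/h1.png

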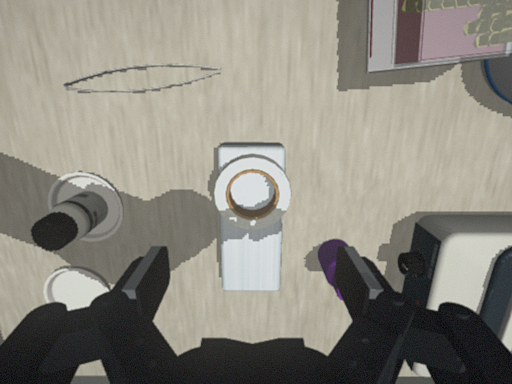

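{"api": "drive_tool", "payload": {
  "commands": [
    {"tx": 0.03, "ty": 0.05, "tz": -1, "rx": 0, "ry": 0, "rz": 0, "grip": -1},
    {"tx": 0, "ty": 0, "tz": -1, "rx": 0, "ry": 0, "rz": 0, "grip": -1},
    {"tx": 0, "ty": 0, "tz": -1, "rx": 0, "ry": 0, "rz": 0, "grip": -1},
    {"tx": 0, "ty": 0, "tz": -1, "rx": 0, "ry": 0, "rz": 0, "grip": -1},
    {"tx": 0, "ty": 0, "tz": -0.8, "rx": 0, "ry": 0, "rz": 0, "grip": -1},
    {"tx": 0, "ty": 0, "tz": -0.5, "rx": 0, "ry": 0, "rz": 0, "grip": -1},
    {"tx": 0, "ty": 0, "tz": 0, "rx": 0, "ry": 0, "rz": 0, "grip": -0.8},
    {"tx": 0, "ty": 0, "tz": 0, "rx": 0, "ry": 0, "rz": 0, "grip": -0.65},
    {"tx": 0, "ty": 0, "tz": 0, "rx": 0, "ry": 0, "rz": 0, "grip": -0.55},
    {"tx": 0, "ty": 0, "tz": 0, "rx": 0, "ry": 0, "rz": 0, "grip": -0.4}
  ],
  "grip_force": 30
}}

```text
clock: 28.1
tcp_pos: [0.5998, -0.2527, 0.0343]
orientation: [2.216, 2.226, 0.001]
contact_force: [-1.6, 0.8, 7.1]
grip_width: 0.0654
```

{"api": "drive_tool", "payload": {
  "commands": [
    {"tx": 0, "ty": 0, "tz": 0, "rx": 0, "ry": 0, "rz": 0, "grip": -0.3},
    {"tx": 0, "ty": 0, "tz": 0, "rx": 0, "ry": 0, "rz": 0, "grip": -0.3}
  ]
}}

```text
clock: 28.35
tcp_pos: [0.5999, -0.2527, 0.0343]
orientation: [2.215, 2.226, 0.002]
contact_force: [-3.5, 1.2, 5.3]
grip_width: 0.0656
```

{"api": "drive_tool", "payload": {
  "commands": [
    {"tx": 0, "ty": 0, "tz": 0.3, "rx": 0, "ry": 0, "rz": 0, "grip": -0.3},
    {"tx": 0, "ty": 0, "tz": 0.8, "rx": 0, "ry": 0, "rz": 0, "grip": -0.3},
    {"tx": 0, "ty": 0, "tz": 1, "rx": 0, "ry": 0, "rz": 0, "grip": -0.3},
    {"tx": -0.1, "ty": 0.3, "tz": 1, "rx": 0, "ry": 0, "rz": 0, "grip": -0.3},
    {"tx": -0.3, "ty": 0.8, "tz": 1, "rx": 0, "ry": 0, "rz": 0, "grip": -0.3},
    {"tx": -0.3, "ty": 1, "tz": 1, "rx": 0, "ry": 0, "rz": 0, "grip": -0.3},
    {"tx": -0.3, "ty": 1, "tz": 1, "rx": 0, "ry": 0, "rz": 0, "grip": -0.3},
    {"tx": -0.3, "ty": 1, "tz": 0.5, "rx": 0, "ry": 0, "rz": 0, "grip": -0.3},
    {"tx": -0.3, "ty": 1, "tz": 0, "rx": 0, "ry": 0, "rz": 0, "grip": -0.3},
    {"tx": -0.3, "ty": 1, "tz": 0, "rx": 0, "ry": 0, "rz": 0, "grip": -0.3}
  ]
}}

```text
clock: 29.6
tcp_pos: [0.5612, -0.1294, 0.1663]
orientation: [2.215, 2.227, 0.002]
contact_force: [-0.1, -0.4, -0.4]
grip_width: 0.065
```

{"api": "drive_tool", "payload": {
  "commands": [
    {"tx": -0.3, "ty": 1, "tz": 0, "rx": 0, "ry": 0, "rz": 0, "grip": -0.3},
    {"tx": -0.3, "ty": 1, "tz": 0, "rx": 0, "ry": 0, "rz": 0, "grip": -0.3},
    {"tx": -0.3, "ty": 1, "tz": 0, "rx": 0, "ry": 0, "rz": 0, "grip": -0.3},
    {"tx": -0.3, "ty": 1, "tz": 0, "rx": 0, "ry": 0, "rz": 0, "grip": -0.3},
    {"tx": -0.3, "ty": 1, "tz": 0, "rx": 0, "ry": 0, "rz": 0, "grip": -0.3},
    {"tx": -0.3, "ty": 1, "tz": 0, "rx": 0, "ry": 0, "rz": 0, "grip": -0.3},
    {"tx": -0.3, "ty": 1, "tz": 0, "rx": 0, "ry": 0, "rz": 0, "grip": -0.3},
    {"tx": -0.3, "ty": 1, "tz": 0, "rx": 0, "ry": 0, "rz": 0, "grip": -0.3},
    {"tx": -0.3, "ty": 1, "tz": 0, "rx": 0, "ry": 0, "rz": 0, "grip": -0.3},
    {"tx": -0.3, "ty": 1, "tz": 0, "rx": 0, "ry": 0, "rz": 0, "grip": -0.3}
  ]
}}

```text
clock: 30.85
tcp_pos: [0.5011, 0.0705, 0.166]
orientation: [-2.216, -2.227, -0.002]
contact_force: [-0.6, -0.6, -0.6]
grip_width: 0.0656
```

{"api": "drive_tool", "payload": {
  "commands": [
    {"tx": -0.6, "ty": 0.9, "tz": 0, "rx": 0, "ry": 0, "rz": 0, "grip": -0.3},
    {"tx": -0.6, "ty": 0.9, "tz": 0, "rx": 0, "ry": 0, "rz": 0, "grip": -0.3},
    {"tx": -0.6, "ty": 0.9, "tz": 0, "rx": 0, "ry": 0, "rz": 0, "grip": -0.3},
    {"tx": -0.6, "ty": 0.9, "tz": 0, "rx": 0, "ry": 0, "rz": 0, "grip": -0.3},
    {"tx": -0.6, "ty": 0.9, "tz": 0, "rx": 0, "ry": 0, "rz": 0, "grip": -0.3},
    {"tx": -0.6, "ty": 0.9, "tz": 0, "rx": 0, "ry": 0, "rz": 0, "grip": -0.3},
    {"tx": -0.6, "ty": 0.9, "tz": 0, "rx": 0, "ry": 0, "rz": 0, "grip": -0.3},
    {"tx": 0, "ty": 0, "tz": 0, "rx": 0, "ry": 0, "rz": 0, "grip": -0.3}
  ]
}}

```text
clock: 31.85
tcp_pos: [0.4166, 0.197, 0.1657]
orientation: [-2.212, -2.23, -0.002]
contact_force: [-0.8, -0.6, -1.2]
grip_width: 0.0652
```

Run:
```python
from snap import *
f=snap("k1")
from meas import *
W=world(f);A=W.reshape(-1,3); A=A[~np.isnan(A[:,0])]
def s(n,x,y,h,z0,z1):
    p=A[(abs(A[:,0]-x)<h)&(abs(A[:,1]-y)<h)&(A[:,2]>z0)&(A[:,2]<z1)]
    if len(p)>5: print(n,len(p),"rect",cv2.minAreaRect((p[:,:2]*1000).astype(np.float32)),"zmed",np.median(p[:,2]).round(4))
s("tip",.4135,.282,.03,.031,.04); s("post",.4135,.282,.03,.02,.04)
for n,z in (("tape_post",.006),("case_tray",.009),("tape_roll",.18)):
  for d in masks(n):
    mm=d["mask"]; w=W[mm]; w=w[~np.isnan(w[:,0])]; P=ell(mm,f,z)[:,:2]
    print(n,round(d["confidence"],2),"z",np.median(w,0),"circ",circ(P)*1000,cv2.minAreaRect((P*1000).astype(np.float32)))
```

```text
clock 31.85 tcp [0.4166 0.197  0.1657] ydir 0.45 w 0.0652 q [-1.08  0.23  0.58  2.15 -0.17  0.81 -0.38]
tip 87 rect ((414.88250732421875, 281.8584289550781), (11.990589141845703, 12.304986000061035), 27.924203872680664) zmed 0.0317
post 307 rect ((414.565185546875, 281.62786865234375), (17.06431007385254, 17.000829696655273), 46.394287109375) zmed 0.0303
tape_post 0.73 z [0.41417882 0.28334622 0.00502862] circ [414.43610549 281.59201987  42.36005044] ((413.80401611328125, 281.3230285644531), (85.45661163330078, 84.0920181274414), 64.78535461425781)
case_tray 0.61 z [0.5974436  0.2963864  0.00321083] circ [593.77372249 287.55804381  72.30094669] ((594.9983520507812, 289.265380859375), (94.10746765136719, 153.30357360839844), 6.738977432250977)
tape_roll 0.67 z [0.41681035 0.19604197 0.18007203] circ [416.78127946 196.60227292  33.54068311] ((416.8173522949219, 197.1890869140625), (64.43208312988281, 69.8237075805664), 0.44868168234825134)
```

View pics/k1.png

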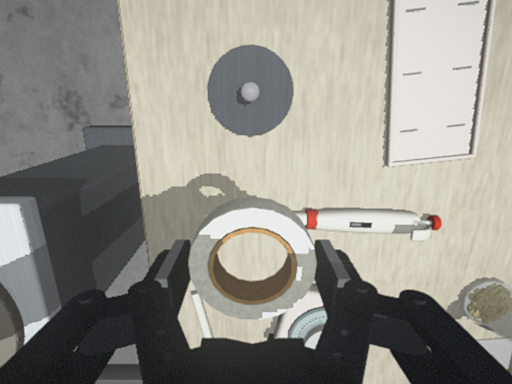

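{"api": "drive_tool", "payload": {
  "commands": [
    {"tx": -0.1, "ty": 0.6, "tz": 0, "rx": 0, "ry": 0, "rz": 0, "grip": -0.3},
    {"tx": 0, "ty": 1, "tz": 0, "rx": 0, "ry": 0, "rz": 0, "grip": -0.3},
    {"tx": 0, "ty": 1, "tz": 0, "rx": 0, "ry": 0, "rz": 0, "grip": -0.3},
    {"tx": 0, "ty": 1, "tz": -0.4, "rx": 0, "ry": 0, "rz": 0, "grip": -0.3},
    {"tx": 0, "ty": 0.7, "tz": -0.8, "rx": 0, "ry": 0, "rz": 0, "grip": -0.3},
    {"tx": 0, "ty": 0, "tz": -1, "rx": 0, "ry": 0, "rz": 0, "grip": -0.3},
    {"tx": 0, "ty": 0, "tz": -1, "rx": 0, "ry": 0, "rz": 0, "grip": -0.3},
    {"tx": 0, "ty": 0, "tz": -1, "rx": 0, "ry": 0, "rz": 0, "grip": -0.3},
    {"tx": 0, "ty": 0, "tz": -0.8, "rx": 0, "ry": 0, "rz": 0, "grip": -0.3},
    {"tx": 0, "ty": 0, "tz": 0, "rx": 0, "ry": 0, "rz": 0, "grip": -0.3}
  ]
}}

```text
clock: 33.3
tcp_pos: [0.4146, 0.2815, 0.0636]
orientation: [2.216, 2.227, -0.004]
contact_force: [-1.0, 0.6, 0.0]
grip_width: 0.0654
```

Run:
```python
from snap import *
f=snap("k2")
```

```text
clock 33.3 tcp [0.4146 0.2815 0.0636] ydir 0.3 w 0.0654 q [-1.08  0.47  0.45  2.12 -0.34  0.62 -0.39]
```

View pics/k2.png

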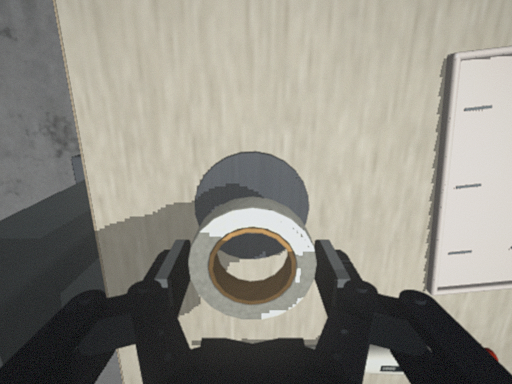

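{"api": "drive_tool", "payload": {
  "commands": [
    {"tx": 0, "ty": 0.06, "tz": -0.9, "rx": 0, "ry": 0, "rz": 0, "grip": -0.3},
    {"tx": 0, "ty": 0, "tz": -0.8, "rx": 0, "ry": 0, "rz": 0, "grip": -0.3},
    {"tx": 0, "ty": 0, "tz": -0.6, "rx": 0, "ry": 0, "rz": 0, "grip": -0.3},
    {"tx": 0, "ty": 0, "tz": -0.3, "rx": 0, "ry": 0, "rz": 0, "grip": -0.3},
    {"tx": 0, "ty": 0, "tz": 0, "rx": 0, "ry": 0, "rz": 0, "grip": -0.3}
  ]
}}

```text
clock: 33.98
tcp_pos: [0.4152, 0.2825, 0.0125]
orientation: [2.216, 2.226, -0.001]
contact_force: [0.1, -0.2, 0.6]
grip_width: 0.0653
```

{"api": "drive_tool", "payload": {
  "commands": [
    {"tx": 0, "ty": 0, "tz": -0.1, "rx": 0, "ry": 0, "rz": 0, "grip": -0.3},
    {"tx": 0, "ty": 0, "tz": 0, "rx": 0, "ry": 0, "rz": 0, "grip": -0.3}
  ]
}}

```text
clock: 34.22
tcp_pos: [0.4155, 0.2829, 0.0111]
orientation: [2.216, 2.227, 0.001]
contact_force: [0.0, -0.3, -0.4]
grip_width: 0.065
```

{"api": "drive_tool", "payload": {
  "commands": [
    {"tx": 0, "ty": 0, "tz": -0.1, "rx": 0, "ry": 0, "rz": 0, "grip": -0.3},
    {"tx": 0, "ty": 0, "tz": 0, "rx": 0, "ry": 0, "rz": 0, "grip": -0.3}
  ]
}}

```text
clock: 34.48
tcp_pos: [0.4153, 0.2828, 0.0089]
orientation: [-2.216, -2.227, 0.0]
contact_force: [-0.2, 0.5, -1.0]
grip_width: 0.065
```

{"api": "drive_tool", "payload": {
  "commands": [
    {"tx": 0, "ty": 0, "tz": -0.05, "rx": 0, "ry": 0, "rz": 0, "grip": -0.3},
    {"tx": 0, "ty": 0, "tz": 0, "rx": 0, "ry": 0, "rz": 0, "grip": -0.3}
  ]
}}

```text
clock: 34.72
tcp_pos: [0.4154, 0.2829, 0.0083]
orientation: [-2.216, -2.226, -0.0]
contact_force: [-0.7, -0.3, 4.7]
grip_width: 0.0651
```

{"api": "drive_tool", "payload": {
  "commands": [
    {"tx": 0, "ty": 0, "tz": 0, "rx": 0, "ry": 0, "rz": 0, "grip": -0.5},
    {"tx": 0, "ty": 0, "tz": 0, "rx": 0, "ry": 0, "rz": 0, "grip": -0.7},
    {"tx": 0, "ty": 0, "tz": 0, "rx": 0, "ry": 0, "rz": 0, "grip": -0.9},
    {"tx": 0, "ty": 0, "tz": 0.1, "rx": 0, "ry": 0, "rz": 0, "grip": -1},
    {"tx": 0, "ty": 0, "tz": 0.6, "rx": 0, "ry": 0, "rz": 0, "grip": -1},
    {"tx": 0, "ty": 0, "tz": 1, "rx": 0, "ry": 0, "rz": 0, "grip": -1},
    {"tx": 0, "ty": 0, "tz": 1, "rx": 0, "ry": 0, "rz": 0, "grip": -1},
    {"tx": 0, "ty": 0, "tz": 1, "rx": 0, "ry": 0, "rz": 0, "grip": -1},
    {"tx": 0.5, "ty": 0, "tz": 1, "rx": 0, "ry": 0, "rz": 0, "grip": -1},
    {"tx": 1, "ty": -0.5, "tz": 1, "rx": 0, "ry": 0, "rz": 0, "grip": -1}
  ]
}}

```text
clock: 35.98
tcp_pos: [0.445, 0.2736, 0.1233]
orientation: [-2.213, -2.229, -0.001]
contact_force: [0.2, 1.1, -0.0]
grip_width: 0.0854
```

{"api": "drive_tool", "payload": {
  "commands": [
    {"tx": 1, "ty": -0.8, "tz": 1, "rx": 0, "ry": 0, "rz": 0, "grip": -1},
    {"tx": 1, "ty": -0.8, "tz": 0.5, "rx": 0, "ry": 0, "rz": 0, "grip": -1},
    {"tx": 1, "ty": -0.8, "tz": 0, "rx": 0, "ry": 0, "rz": 0, "grip": -1},
    {"tx": 1, "ty": -0.9, "tz": 0, "rx": 0, "ry": 0, "rz": 0, "grip": -1},
    {"tx": 0.5, "ty": -0.5, "tz": 0, "rx": 0, "ry": 0, "rz": 0, "grip": -1}
  ]
}}

```text
clock: 36.6
tcp_pos: [0.5363, 0.1955, 0.1527]
orientation: [2.218, 2.224, 0.001]
contact_force: [-0.2, -0.4, 0.6]
grip_width: 0.0857
```

Run:
```python
from snap import *
f=snap("k3")
from meas import *
W=world(f);A=W.reshape(-1,3); A=A[~np.isnan(A[:,0])]
p=A[(abs(A[:,0]-.415)<.045)&(abs(A[:,1]-.282)<.045)&(A[:,2]>.019)&(A[:,2]<.027)]
print("tape",len(p),cv2.minAreaRect((p[:,:2]*1000).astype(np.float32)),np.median(p[:,2]))
p=A[(abs(A[:,0]-.596)<.07)&(abs(A[:,1]-.30)<.12)&(A[:,2]>.0055)&(A[:,2]<.014)]
print("tray rim",len(p),cv2.minAreaRect((p[:,:2]*1000).astype(np.float32)))
for n,z in (("case_tray",.009),("tape_roll",.024)):
  for d in masks(n):
    mm=d["mask"]; w=W[mm]; w=w[~np.isnan(w[:,0])]; P=ell(mm,f,z)[:,:2]
    print(n,round(d["confidence"],2),"z",np.median(w,0),"circ",circ(P)*1000,cv2.minAreaRect((P*1000).astype(np.float32)))
```

```text
clock 36.6 tcp [0.5363 0.1955 0.1527] ydir 0.18 w 0.0857 q [-0.88  0.44  0.54  1.91 -0.29  0.87 -0.19]
tape 3066 ((416.3230895996094, 279.82098388671875), (65.04541778564453, 64.8787612915039), 31.499536514282227) 0.022833919656162827
tray rim 2171 ((598.0863037109375, 286.09637451171875), (92.17195892333984, 148.1185760498047), 6.738566875457764)
case_tray 0.69 z [0.59763764 0.29271497 0.00316748] circ [596.21232981 284.22328859  69.23873733] ((597.2816162109375, 285.4554443359375), (92.15776824951172, 147.43350219726562), 6.449857711791992)
tape_roll 0.69 z [0.4154883  0.28191293 0.02257168] circ [418.99929592 279.8659489   33.31001646] ((419.09344482421875, 280.3554382324219), (68.9130630493164, 64.80391693115234), 13.540285110473633)
```

View pics/k3.png

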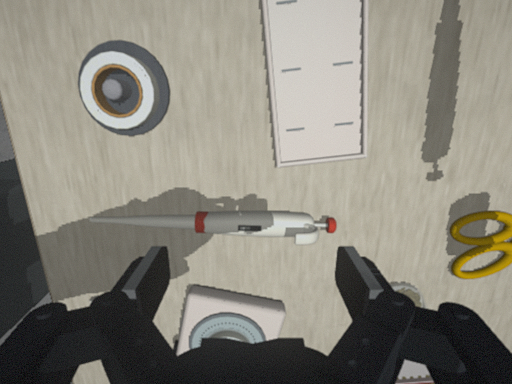

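{"api": "drive_tool", "payload": {
  "commands": [
    {"tx": 0.1, "ty": -0.8, "tz": 0, "rx": 0, "ry": 0, "rz": 0, "grip": -1},
    {"tx": 0.1, "ty": -1, "tz": 0, "rx": 0, "ry": 0, "rz": 0, "grip": -1},
    {"tx": 0.1, "ty": -1, "tz": 0, "rx": 0, "ry": 0, "rz": 0, "grip": -1},
    {"tx": 0.1, "ty": -1, "tz": 0, "rx": 0, "ry": 0, "rz": 0, "grip": -1},
    {"tx": 0.1, "ty": -1, "tz": 0, "rx": 0, "ry": 0, "rz": 0, "grip": -1},
    {"tx": 0.1, "ty": -1, "tz": 0, "rx": 0, "ry": 0, "rz": 0, "grip": -1},
    {"tx": 0.1, "ty": -1, "tz": 0, "rx": 0, "ry": 0, "rz": 0, "grip": -1},
    {"tx": 0.1, "ty": -1, "tz": 0, "rx": 0, "ry": 0, "rz": 0, "grip": -1},
    {"tx": 0.1, "ty": -1, "tz": 0, "rx": 0, "ry": 0, "rz": 0, "grip": -1},
    {"tx": 0.1, "ty": -1, "tz": 0, "rx": 0, "ry": 0, "rz": 0, "grip": -1}
  ]
}}

```text
clock: 38.0
tcp_pos: [0.5553, -0.0006, 0.1519]
orientation: [-2.216, -2.227, 0.0]
contact_force: [-1.1, 0.3, 0.4]
grip_width: 0.0852
```

{"api": "drive_tool", "payload": {
  "commands": [
    {"tx": 0.15, "ty": -1, "tz": 0, "rx": 0, "ry": 0, "rz": 0, "grip": -1},
    {"tx": 0.15, "ty": -1, "tz": 0, "rx": 0, "ry": 0, "rz": 0, "grip": -1},
    {"tx": 0.15, "ty": -1, "tz": 0, "rx": 0, "ry": 0, "rz": 0, "grip": -1},
    {"tx": 0.15, "ty": -1, "tz": 0, "rx": 0, "ry": 0, "rz": 0, "grip": -1},
    {"tx": 0.15, "ty": -1, "tz": 0, "rx": 0, "ry": 0, "rz": 0, "grip": -1},
    {"tx": 0.15, "ty": -1, "tz": 0, "rx": 0, "ry": 0, "rz": 0, "grip": -1},
    {"tx": 0.15, "ty": -1, "tz": 0, "rx": 0, "ry": 0, "rz": 0, "grip": -1},
    {"tx": 0.15, "ty": -1, "tz": 0, "rx": 0, "ry": 0, "rz": 0, "grip": -1},
    {"tx": 0.15, "ty": -1, "tz": 0, "rx": 0, "ry": 0, "rz": 0, "grip": -1},
    {"tx": 0.15, "ty": -1, "tz": 0, "rx": 0, "ry": 0, "rz": 0, "grip": -1}
  ]
}}

```text
clock: 39.25
tcp_pos: [0.5855, -0.2006, 0.1519]
orientation: [2.216, 2.227, 0.0]
contact_force: [-0.0, 0.7, -0.2]
grip_width: 0.0855
```

{"api": "drive_tool", "payload": {
  "commands": [
    {"tx": 0.15, "ty": -1, "tz": 0, "rx": 0, "ry": 0, "rz": 0, "grip": -1},
    {"tx": 0.15, "ty": -1, "tz": 0, "rx": 0, "ry": 0, "rz": 0, "grip": -1},
    {"tx": 0.15, "ty": -1, "tz": 0, "rx": 0, "ry": 0, "rz": 0, "grip": -1},
    {"tx": 0.15, "ty": -1, "tz": 0, "rx": 0, "ry": 0, "rz": 0, "grip": -1},
    {"tx": 0, "ty": -0.4, "tz": 0, "rx": 0, "ry": 0, "rz": 0, "grip": -1},
    {"tx": 0, "ty": 0, "tz": 0, "rx": 0, "ry": 0, "rz": 0, "grip": -1}
  ]
}}

```text
clock: 40.0
tcp_pos: [0.5971, -0.2878, 0.1518]
orientation: [-2.217, -2.226, 0.0]
contact_force: [0.2, 0.1, 0.0]
grip_width: 0.0855
```

Run:
```python
from snap import *
f=snap("m1")
from meas import *
A=world(f).reshape(-1,3); A=A[~np.isnan(A[:,0])]
p=A[(abs(A[:,0]-.598)<.045)&(abs(A[:,1]+.29)<.1)&(A[:,2]>.026)&(A[:,2]<.036)]
print("lid",cv2.minAreaRect((p[:,:2]*1000).astype(np.float32)))
```

```text
clock 40.0 tcp [ 0.5971 -0.2878  0.1518] ydir 0.22 w 0.0855 q [-0.03  0.59  0.56  1.69 -0.37  0.97  0.67]
lid ((597.4857788085938, -291.4306945800781), (148.64877319335938, 60.089691162109375), 89.8232421875)
```

View pics/m1.png

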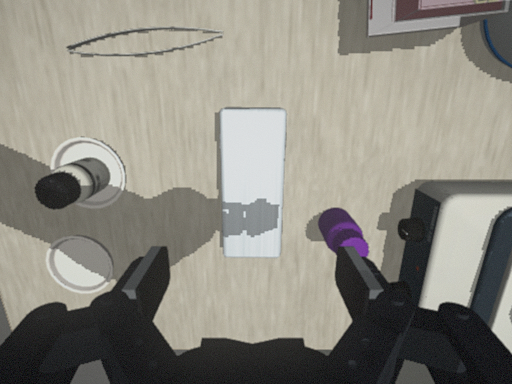

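{"api": "drive_tool", "payload": {
  "commands": [
    {"tx": 0.02, "ty": 0, "tz": -1, "rx": 0, "ry": 0, "rz": 0, "grip": -1},
    {"tx": 0, "ty": 0, "tz": -1, "rx": 0, "ry": 0, "rz": 0, "grip": -1},
    {"tx": 0, "ty": 0, "tz": -1, "rx": 0, "ry": 0, "rz": 0, "grip": -1},
    {"tx": 0, "ty": 0, "tz": -1, "rx": 0, "ry": 0, "rz": 0, "grip": -1},
    {"tx": 0, "ty": 0, "tz": -1, "rx": 0, "ry": 0, "rz": 0, "grip": -1},
    {"tx": 0, "ty": 0, "tz": -1, "rx": 0, "ry": 0, "rz": 0, "grip": -1},
    {"tx": 0, "ty": 0, "tz": -0.7, "rx": 0, "ry": 0, "rz": 0, "grip": -1},
    {"tx": 0, "ty": 0, "tz": -0.3, "rx": 0, "ry": 0, "rz": 0, "grip": -0.8},
    {"tx": 0, "ty": 0, "tz": 0, "rx": 0, "ry": 0, "rz": 0, "grip": -0.6},
    {"tx": 0, "ty": 0, "tz": 0, "rx": 0, "ry": 0, "rz": 0, "grip": -0.5}
  ],
  "grip_force": 50
}}

```text
clock: 41.3
tcp_pos: [0.5983, -0.2875, 0.0126]
orientation: [2.215, 2.226, 0.001]
contact_force: [0.5, 0.2, 0.2]
grip_width: 0.064
```

{"api": "drive_tool", "payload": {
  "commands": [
    {"tx": 0, "ty": 0, "tz": 0, "rx": 0, "ry": 0, "rz": 0, "grip": -0.4},
    {"tx": 0, "ty": 0, "tz": 0, "rx": 0, "ry": 0, "rz": 0, "grip": -0.2},
    {"tx": 0, "ty": 0, "tz": 0, "rx": 0, "ry": 0, "rz": 0, "grip": -0.2},
    {"tx": 0, "ty": 0, "tz": 0, "rx": 0, "ry": 0, "rz": 0, "grip": -0.2}
  ]
}}

```text
clock: 41.8
tcp_pos: [0.5982, -0.2876, 0.0131]
orientation: [2.215, 2.226, 0.001]
contact_force: [-0.5, 1.0, 4.9]
grip_width: 0.0589
```

{"api": "drive_tool", "payload": {
  "commands": [
    {"tx": 0, "ty": 0, "tz": 0.3, "rx": 0, "ry": 0, "rz": 0, "grip": -0.2},
    {"tx": 0, "ty": 0, "tz": 0.8, "rx": 0, "ry": 0, "rz": 0, "grip": -0.2},
    {"tx": 0, "ty": 0, "tz": 1, "rx": 0, "ry": 0, "rz": 0, "grip": -0.2},
    {"tx": 0, "ty": 0, "tz": 1, "rx": 0, "ry": 0, "rz": 0, "grip": -0.2},
    {"tx": 0, "ty": 0, "tz": 1, "rx": 0, "ry": 0, "rz": 0, "grip": -0.2},
    {"tx": 0, "ty": 0.2, "tz": 1, "rx": 0, "ry": 0, "rz": 0, "grip": -0.2},
    {"tx": -0.2, "ty": 0.5, "tz": 1, "rx": 0, "ry": 0, "rz": 0, "grip": -0.2},
    {"tx": -0.3, "ty": 0.8, "tz": 1, "rx": 0, "ry": 0, "rz": 0, "grip": -0.2},
    {"tx": -0.3, "ty": 1, "tz": 0.7, "rx": 0, "ry": 0, "rz": 0, "grip": -0.2},
    {"tx": -0.3, "ty": 1, "tz": 0.3, "rx": 0, "ry": 0, "rz": 0, "grip": -0.2}
  ]
}}

```text
clock: 43.05
tcp_pos: [0.5756, -0.216, 0.1755]
orientation: [2.215, 2.227, 0.002]
contact_force: [0.7, 0.2, -3.5]
grip_width: 0.059
```

{"api": "drive_tool", "payload": {
  "commands": [
    {"tx": -0.3, "ty": 1, "tz": 0, "rx": 0, "ry": 0, "rz": 0, "grip": -0.2},
    {"tx": -0.2, "ty": 1, "tz": 0, "rx": 0, "ry": 0, "rz": 0, "grip": -0.2},
    {"tx": 0, "ty": 1, "tz": 0, "rx": 0, "ry": 0, "rz": 0, "grip": -0.2},
    {"tx": 0, "ty": 1, "tz": 0, "rx": 0, "ry": 0, "rz": 0, "grip": -0.2},
    {"tx": 0, "ty": 1, "tz": 0, "rx": 0, "ry": 0, "rz": 0, "grip": -0.2},
    {"tx": 0, "ty": 1, "tz": 0, "rx": 0, "ry": 0, "rz": 0, "grip": -0.2},
    {"tx": 0, "ty": 1, "tz": 0, "rx": 0, "ry": 0, "rz": 0, "grip": -0.2},
    {"tx": 0, "ty": 1, "tz": 0, "rx": 0, "ry": 0, "rz": 0, "grip": -0.2},
    {"tx": 0, "ty": 1, "tz": 0, "rx": 0, "ry": 0, "rz": 0, "grip": -0.2},
    {"tx": 0, "ty": 1, "tz": 0, "rx": 0, "ry": 0, "rz": 0, "grip": -0.2}
  ]
}}

```text
clock: 44.3
tcp_pos: [0.5657, -0.0159, 0.1739]
orientation: [2.216, 2.227, -0.0]
contact_force: [0.7, -0.5, -2.4]
grip_width: 0.0587
```

{"api": "drive_tool", "payload": {
  "commands": [
    {"tx": 0, "ty": 1, "tz": 0, "rx": 0, "ry": 0, "rz": 0.12, "grip": -0.2},
    {"tx": 0.1, "ty": 1, "tz": 0, "rx": 0, "ry": 0, "rz": 0.12, "grip": -0.2},
    {"tx": 0.2, "ty": 1, "tz": 0, "rx": 0, "ry": 0, "rz": 0.12, "grip": -0.2},
    {"tx": 0.2, "ty": 1, "tz": 0, "rx": 0, "ry": 0, "rz": 0.12, "grip": -0.2},
    {"tx": 0.2, "ty": 1, "tz": 0, "rx": 0, "ry": 0, "rz": 0.12, "grip": -0.2},
    {"tx": 0.2, "ty": 1, "tz": 0, "rx": 0, "ry": 0, "rz": 0.12, "grip": -0.2},
    {"tx": 0.2, "ty": 1, "tz": 0, "rx": 0, "ry": 0, "rz": 0.1, "grip": -0.2},
    {"tx": 0.2, "ty": 0.5, "tz": 0, "rx": 0, "ry": 0, "rz": 0, "grip": -0.2},
    {"tx": 0, "ty": 0, "tz": 0, "rx": 0, "ry": 0, "rz": 0, "grip": -0.2}
  ]
}}

```text
clock: 45.42
tcp_pos: [0.592, 0.1336, 0.1738]
orientation: [2.084, 2.351, -0.0]
contact_force: [-0.2, -1.3, -3.6]
grip_width: 0.0589
```

Run:
```python
from snap import *
f=snap("n1"); snap("n1s","scene")
from meas import *
W=world(f);A=W.reshape(-1,3); A=A[~np.isnan(A[:,0])]
p=A[(abs(A[:,0]-.596)<.07)&(abs(A[:,1]-.30)<.12)&(A[:,2]>.0055)&(A[:,2]<.014)]
print("tray rim",len(p),cv2.minAreaRect((p[:,:2]*1000).astype(np.float32)))
for d in masks("case_tray")+masks("instrument_case"):
    mm=d["mask"]; w=W[mm]; w=w[~np.isnan(w[:,0])]; z=np.median(w[:,2]); P=ell(mm,f,max(z,.009))[:,:2]
    print(d["confidence"],np.array(d["position"])*[512,384],z,cv2.minAreaRect((P*1000).astype(np.float32)))
```

```text
clock 45.42 tcp [0.592  0.1336 0.1738] ydir 6.9 w 0.0589 q [-0.71  0.46  0.52  1.81 -0.28  0.94  0.05]
clock 45.48 tcp [0.5918 0.1324 0.1738] ydir 6.83 w 0.0587 q [-0.71  0.46  0.52  1.81 -0.28  0.94  0.05]
tray rim 1425 ((601.6629028320312, 256.72467041015625), (92.14047241210938, 87.31493377685547), 6.916478633880615)
0.93 [275.712   48.6912] 0.003192339369630204 ((601.4552001953125, 255.80792236328125), (92.61372375488281, 87.43920135498047), 6.916204452514648)
0.78 [253.184  219.4944] 0.19177231075329287 ((590.7808837890625, 146.229248046875), (58.64582443237305, 118.8768081665039), 6.382147789001465)
```

View pics/n1.png

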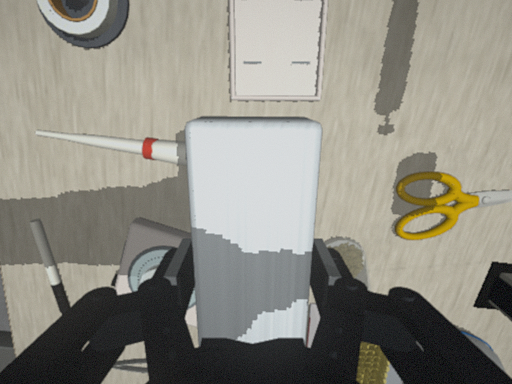

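View pics/n1s.png

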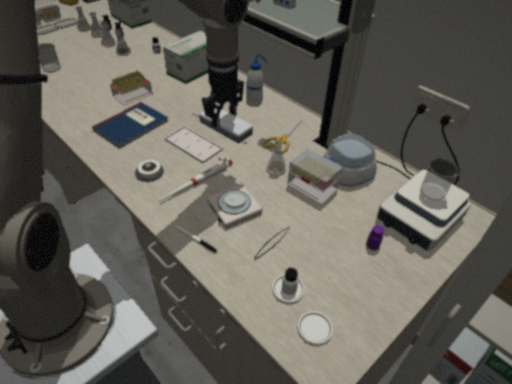

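{"api": "drive_tool", "payload": {
  "commands": [
    {"tx": 0.03, "ty": 0.6, "tz": 0, "rx": 0, "ry": 0, "rz": 0, "grip": -0.2},
    {"tx": 0.03, "ty": 1, "tz": 0, "rx": 0, "ry": 0, "rz": 0, "grip": -0.2},
    {"tx": 0.03, "ty": 1, "tz": 0, "rx": 0, "ry": 0, "rz": 0, "grip": -0.2},
    {"tx": 0.03, "ty": 1, "tz": 0, "rx": 0, "ry": 0, "rz": 0, "grip": -0.2},
    {"tx": 0.03, "ty": 1, "tz": 0, "rx": 0, "ry": 0, "rz": 0, "grip": -0.2},
    {"tx": 0.03, "ty": 1, "tz": 0, "rx": 0, "ry": 0, "rz": 0, "grip": -0.2},
    {"tx": 0.03, "ty": 1, "tz": -0.3, "rx": 0, "ry": 0, "rz": 0, "grip": -0.2},
    {"tx": 0, "ty": 1, "tz": -0.7, "rx": 0, "ry": 0, "rz": 0, "grip": -0.2},
    {"tx": 0, "ty": 0.9, "tz": -1, "rx": 0, "ry": 0, "rz": 0, "grip": -0.2},
    {"tx": 0, "ty": 0.2, "tz": -1, "rx": 0, "ry": 0, "rz": 0, "grip": -0.2}
  ]
}}

```text
clock: 46.88
tcp_pos: [0.5949, 0.3088, 0.1116]
orientation: [-2.082, -2.352, 0.002]
contact_force: [-0.9, -0.4, -4.1]
grip_width: 0.0586
```

{"api": "drive_tool", "payload": {
  "commands": [
    {"tx": 0, "ty": 0, "tz": -1, "rx": 0, "ry": 0, "rz": 0, "grip": -0.2},
    {"tx": 0, "ty": 0, "tz": -1, "rx": 0, "ry": 0, "rz": 0, "grip": -0.2},
    {"tx": 0, "ty": 0, "tz": -0.5, "rx": 0, "ry": 0, "rz": 0, "grip": -0.2},
    {"tx": 0, "ty": 0, "tz": 0, "rx": 0, "ry": 0, "rz": 0, "grip": -0.2}
  ]
}}

```text
clock: 47.38
tcp_pos: [0.5957, 0.3061, 0.0631]
orientation: [-2.086, -2.349, 0.002]
contact_force: [0.7, -0.6, -3.1]
grip_width: 0.0588
```

Run:
```python
from snap import *
f=snap("n2")
from meas import *
W=world(f);A=W.reshape(-1,3); A=A[~np.isnan(A[:,0])]
p=A[(abs(A[:,0]-.596)<.08)&(abs(A[:,1]-.30)<.12)&(A[:,2]>.0055)&(A[:,2]<.014)]
print("tray rim",len(p),cv2.minAreaRect((p[:,:2]*1000).astype(np.float32)), "far y",p[:,1].max())
q=A[(abs(A[:,0]-.596)<.045)&(abs(A[:,1]-.30)<.12)&(A[:,2]>.065)&(A[:,2]<.09)]
print("case top",cv2.minAreaRect((q[:,:2]*1000).astype(np.float32)),np.median(q[:,2]))
```

```text
clock 47.38 tcp [0.5957 0.3061 0.0631] ydir 6.79 w 0.0588 q [-0.86  0.69  0.43  1.71 -0.37  0.82 -0.15]
tray rim 1644 ((586.755615234375, 380.4159240722656), (92.05831146240234, 26.436426162719727), 7.357414722442627) far y 0.3983203220523985
case top ((594.8322143554688, 315.02020263671875), (86.45238494873047, 123.10489654541016), 5.46591854095459) 0.08105006651615357
```

View pics/n2.png

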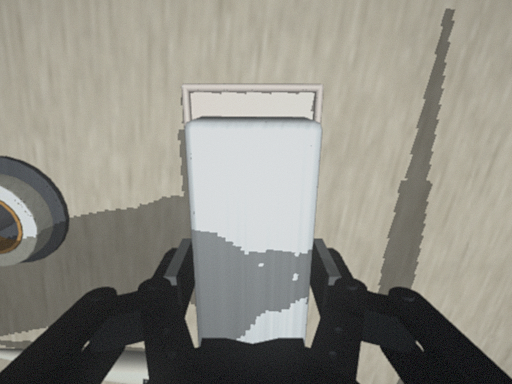

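{"api": "drive_tool", "payload": {
  "commands": [
    {"tx": 0.03, "ty": 0.05, "tz": -0.8, "rx": 0, "ry": 0, "rz": 0, "grip": -0.2},
    {"tx": 0, "ty": 0, "tz": -0.7, "rx": 0, "ry": 0, "rz": 0, "grip": -0.2},
    {"tx": 0, "ty": 0, "tz": -0.4, "rx": 0, "ry": 0, "rz": 0, "grip": -0.2},
    {"tx": 0, "ty": 0, "tz": -0.2, "rx": 0, "ry": 0, "rz": 0, "grip": -0.2},
    {"tx": 0, "ty": 0, "tz": 0, "rx": 0, "ry": 0, "rz": 0, "grip": -0.2}
  ]
}}

```text
clock: 48.05
tcp_pos: [0.5965, 0.3077, 0.0217]
orientation: [2.085, 2.35, -0.0]
contact_force: [-0.4, 0.1, -3.7]
grip_width: 0.0589
```

{"api": "drive_tool", "payload": {
  "commands": [
    {"tx": 0, "ty": 0, "tz": -0.1, "rx": 0, "ry": 0, "rz": 0, "grip": -0.2},
    {"tx": 0, "ty": 0, "tz": 0, "rx": 0, "ry": 0, "rz": 0, "grip": -0.2}
  ]
}}

```text
clock: 48.3
tcp_pos: [0.5967, 0.3079, 0.0201]
orientation: [2.085, 2.35, 0.001]
contact_force: [0.1, 0.8, -3.2]
grip_width: 0.0585
```

{"api": "drive_tool", "payload": {
  "commands": [
    {"tx": 0, "ty": 0, "tz": -0.08, "rx": 0, "ry": 0, "rz": 0, "grip": -0.2},
    {"tx": 0, "ty": 0, "tz": 0, "rx": 0, "ry": 0, "rz": 0, "grip": -0.2}
  ]
}}

```text
clock: 48.55
tcp_pos: [0.5965, 0.3078, 0.0182]
orientation: [-2.085, -2.35, 0.0]
contact_force: [-0.1, -0.6, -3.2]
grip_width: 0.0585
```

{"api": "drive_tool", "payload": {
  "commands": [
    {"tx": 0, "ty": 0, "tz": -0.06, "rx": 0, "ry": 0, "rz": 0, "grip": -0.2},
    {"tx": 0, "ty": 0, "tz": 0, "rx": 0, "ry": 0, "rz": 0, "grip": -0.2}
  ]
}}

```text
clock: 48.8
tcp_pos: [0.5966, 0.3079, 0.0172]
orientation: [2.085, 2.35, 0.0]
contact_force: [-0.4, 0.0, -3.0]
grip_width: 0.0589
```

{"api": "drive_tool", "payload": {
  "commands": [
    {"tx": 0, "ty": 0, "tz": -0.05, "rx": 0, "ry": 0, "rz": 0, "grip": -0.2},
    {"tx": 0, "ty": 0, "tz": 0, "rx": 0, "ry": 0, "rz": 0, "grip": -0.2}
  ]
}}

```text
clock: 49.05
tcp_pos: [0.5966, 0.3079, 0.0171]
orientation: [-2.085, -2.35, -0.001]
contact_force: [-4.2, -0.5, 5.5]
grip_width: 0.0584
```

{"api": "drive_tool", "payload": {
  "commands": [
    {"tx": 0, "ty": 0, "tz": 0, "rx": 0, "ry": 0, "rz": 0, "grip": -0.4},
    {"tx": 0, "ty": 0, "tz": 0, "rx": 0, "ry": 0, "rz": 0, "grip": -0.6},
    {"tx": 0, "ty": 0, "tz": 0, "rx": 0, "ry": 0, "rz": 0, "grip": -0.8},
    {"tx": 0, "ty": 0, "tz": 0.2, "rx": 0, "ry": 0, "rz": 0, "grip": -0.8},
    {"tx": 0, "ty": 0, "tz": 0.8, "rx": 0, "ry": 0, "rz": 0, "grip": -0.8},
    {"tx": 0, "ty": 0, "tz": 1, "rx": 0, "ry": 0, "rz": 0, "grip": -0.8},
    {"tx": 0, "ty": 0, "tz": 1, "rx": 0, "ry": 0, "rz": 0, "grip": -0.8},
    {"tx": 0, "ty": 0, "tz": 1, "rx": 0, "ry": 0, "rz": 0, "grip": -0.8},
    {"tx": 0, "ty": 0, "tz": 1, "rx": 0, "ry": 0, "rz": 0, "grip": -0.8},
    {"tx": 0, "ty": 0, "tz": 1, "rx": 0, "ry": 0, "rz": 0, "grip": -0.8}
  ]
}}

```text
clock: 50.3
tcp_pos: [0.5965, 0.3078, 0.1376]
orientation: [2.085, 2.35, 0.0]
contact_force: [-0.1, 0.8, -1.2]
grip_width: 0.0769
```

{"api": "drive_tool", "payload": {
  "commands": [
    {"tx": -0.5, "ty": -0.8, "tz": 1, "rx": 0, "ry": 0, "rz": 0, "grip": -0.8},
    {"tx": -0.5, "ty": -1, "tz": 1, "rx": 0, "ry": 0, "rz": 0, "grip": -0.8},
    {"tx": -0.5, "ty": -1, "tz": 1, "rx": 0, "ry": 0, "rz": 0, "grip": -0.8},
    {"tx": -0.5, "ty": -1, "tz": 1, "rx": 0, "ry": 0, "rz": 0, "grip": -0.8},
    {"tx": -0.5, "ty": -1, "tz": 1, "rx": 0, "ry": 0, "rz": 0, "grip": -0.8},
    {"tx": -0.5, "ty": -1, "tz": 1, "rx": 0, "ry": 0, "rz": 0, "grip": -0.8},
    {"tx": 0, "ty": 0, "tz": 0, "rx": 0, "ry": 0, "rz": 0, "grip": -0.8}
  ]
}}

```text
clock: 51.18
tcp_pos: [0.5372, 0.1903, 0.2583]
orientation: [2.088, 2.347, 0.005]
contact_force: [1.0, 0.1, 0.8]
grip_width: 0.0767
```

Run:
```python
from snap import *
f=snap("z1"); g=snap("z1s","scene"); t=snap("z1t","top")
from meas import *
for nm,ff in (("w",f),("s",g),("t",t)):
    W=world(ff);A=W.reshape(-1,3); A=A[~np.isnan(A[:,0])]
    def s(n,x,y,h,z0,z1):
        p=A[(abs(A[:,0]-x)<h)&(abs(A[:,1]-y)<h)&(A[:,2]>z0)&(A[:,2]<z1)]
        if len(p)>30: print(nm,n,len(p),"rect",[np.round(v,1) for v in cv2.minAreaRect((p[:,:2]*1000).astype(np.float32))],"z",np.percentile(p[:,2],[5,50,95]).round(4))
    s("case",.596,.303,.1,.029,.042); s("tape",.4155,.282,.045,.018,.028); s("petri",.507,-.003,.045,.037,.05); s("cap",.432,-.283,.03,.06,.08)
cv2.imwrite("pics/z1sc.png",cv2.resize(g["frame"][100:340,120:370],None,fx=3,fy=2.4))
```

```text
clock 51.17 tcp [0.5372 0.1903 0.2583] ydir 6.68 w 0.0767 q [-0.9   0.3   0.57  1.81 -0.18  1.07 -0.15]
clock 51.23 tcp [0.5368 0.1917 0.2571] ydir 6.78 w 0.0769 q [-0.9   0.31  0.56  1.81 -0.19  1.07 -0.15]
clock 51.27 tcp [0.5365 0.1925 0.2563] ydir 6.86 w 0.0769 q [-0.9   0.31  0.56  1.81 -0.19  1.07 -0.15]
w case 6931 rect [array([597.6, 303.2]), array([ 60.7, 149.6]), np.float64(6.6)] z [0.0331 0.0349 0.0363]
w tape 1636 rect [array([416.6, 280. ]), array([65. , 63.7]), np.float64(8.2)] z [0.0208 0.0227 0.0243]
w petri 1126 rect [array([508.5,  -3.2]), array([58.5, 58. ]), np.float64(10.4)] z [0.0403 0.0418 0.043 ]
s case 567 rect [array([597. , 300.8]), array([ 63.8, 151.8]), np.float64(5.8)] z [0.0306 0.0345 0.0373]
s tape 210 rect [array([413.7, 276.9]), array([66.6, 62.2]), np.float64(52.0)] z [0.0189 0.0224 0.0253]
s petri 283 rect [array([507. ,  -5.7]), array([56.8, 57.9]), np.float64(32.5)] z [0.0387 0.0417 0.0441]
s cap 135 rect [array([ 430.9, -285. ]), array([27. , 28.8]), np.float64(18.9)] z [0.0614 0.0682 0.0707]
t case 60 rect [array([606.6, 232.2]), array([55., 13.]), np.float64(18.7)] z [0.0304 0.0336 0.0378]
t tape 80 rect [array([417.5, 257. ]), array([52.7, 16.5]), np.float64(8.1)] z [0.0191 0.0223 0.0264]
t petri 348 rect [array([507.9,  -3.5]), array([55.3, 55. ]), np.float64(0.7)] z [0.0381 0.0415 0.0454]
t cap 99 rect [array([ 431.8, -281.1]), array([26.6, 27. ]), np.float64(1.8)] z [0.0635 0.0678 0.0704]
```

View pics/z1.png

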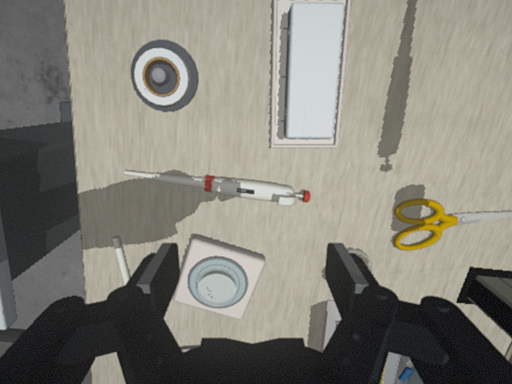

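View pics/z1sc.png

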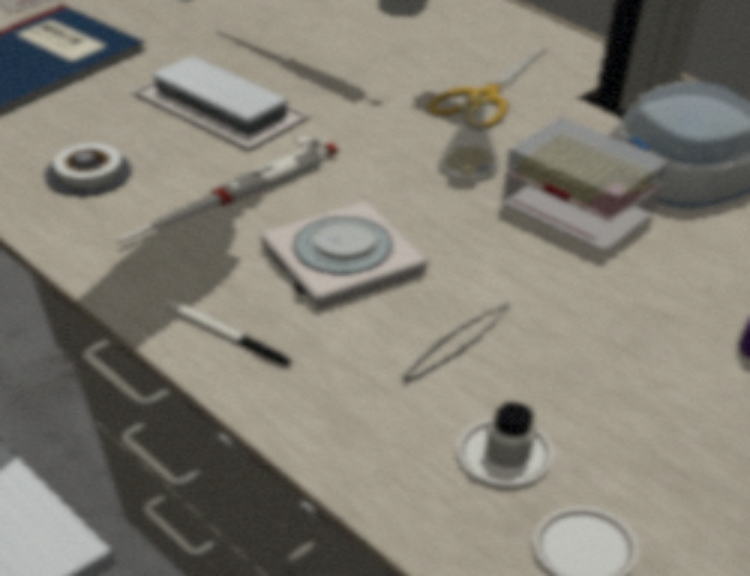

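The pictures show everything in place: the case flat in the tray (wrist 315,70), the tape over the post (163,77), the petri dish inside the ring (218,287) and the bottle upright in the left dish. The arm is clear, so I'm handing in.

Run:
```python
from bench import workorder
print(workorder.hand_in())
```

```text
the job is handed in; nothing more can be done
None
```

I took the pile apart in the order asked and handed the job in at about 51 s, with the arm clear of everything. No verdict came back.

Final camera checks:
- **Bottle:** upright in the left drip dish (y ≈ -0.28), about 1 to 2 mm from its centre. The purple look-alike was not touched.
- **Petri dish:** lying flat on the stage, about 1 mm from the ring centre. It stayed level when carried, with a measured slope under 1°.
- **Tape roll:** flat on the foot with the post through its hole, about 3 mm off centre, which the hole leaves room for.
- **Case:** flat in the tray, about 1 to 2 mm from its centre, and within about 0.5° of its direction.
- **Flask and pipette:** they look unmoved in the pictures. I did not measure their positions again at the end.

**Disagreements and limits:**
- The scene camera reads 2 to 3 mm lower in y than the wrist camera, and the top camera differs from the scene camera by about as much. I went mainly by the wrist camera.
- In the last top picture the arm hid parts of the tape and case, so the top camera's figures for those two don't count.
- The highest force I read was about 18 N, while setting the bottle down.

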